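# Clamp a slat in the jig at spacer distance

## Task

Raise the pivot lever of the clamping jig so that its presser foot lifts, then lay the long loose slat flat on the jig's bed, in line with the fixed wooden block and pushed up against the steel spacer, so that the spacer sets a tight, even gap between slat and block. With the slat in place, lower the lever all the way so that the foot presses the slat down; leave the spacer in the gap and do not disturb the short offcut or the other things on the table.

Things in the scene. Friction and masses are not known exactly. Their poses are not given: they have to be found in the camera images.
- block_face (a point): Point on the jig bed's upper face (12 mm above the table), at the middle of the foot of the fixed wooden block's face that looks to the free bed. Axes: x along the bed from its free part to the column, y to the lever's side, z up. Block: 50 x 50 mm, 28 high, from x = 0 to 50 mm. The plywood bed (310 x 110 mm, fixed) reaches from x = -190 to 120 mm and y = -55 to 55 mm
- beam_front (a point): Middle of the lower front edge of the grey head's beam, which hangs over the bed from here to the column (to x = 115 mm from block_face); at x = -62, y = 0, z = 62 mm from block_face. The beam is 44 mm wide and 40 mm high; a collar for the foot, 26 mm across, hangs 8 mm below it. Axes as for block_face
- lever (a joint): Pivot lever on the +y side of the head, in rad: 0 is fully lowered (foot pressing), 1.0 is fully raised. It stays where it is left (friction; about 4 N at the grip moves it, about 8 N for the last bit when the foot presses). The foot rises 25 mm per rad
- lever_grip (a point): Middle of the lever's black round grip bar, 14 mm thick and 50 mm long along the jig's y, free all round. It is 80 mm from the hinge line, on the side toward the free bed; at joint 0 the lever points 0.3 rad below level, at 1.0 0.7 rad above level, so that the bar rises 75 mm
- lever_hinge (a point): Point of the lever's hinge line (which runs along the jig's y) level with the middle of the grip bar in y
- foot: Presser foot under the head: round rubber pad 25 mm across, moved straight up and down by the lever; origin at the centre of the pad's underside. On the jig it stands at x = -40 mm, y = 0 from block_face; lowered it is 1.5 mm lower than the top of a slat on the bed, raised it is 23 mm above it
- slat_mid (a point): Centre (half-way up) of the long loose wooden slat, 170 x 50 x 28 mm, 140 g, lying flat; x along its length, z up
- offcut_mid (a point): Centre of the short wooden offcut, 90 x 50 x 28 mm, same wood and section as the slat: not to be used
- spacer_mid (a point): Centre of the loose steel spacer bar, 20 (x) x 70 (y) x 16 mm high, 150 g; it lies across the bed just before the fixed block, 1 to 8 mm short of it, and slides along the bed when the slat is pushed against it
- stopper: Tan bear-shaped stopper, 59 mm high, 48 mm wide: bystander; origin under its middle
- carton: Small kraft box, 34 x 46 x 56 mm high: bystander; origin under its middle
- pot: Cream moulded pot, 156 mm wide, 121 mm high: bystander; origin under its middle
- roll: Kraft tape roll, 111 mm across, 28 mm high: bystander; origin under its middle
- slat: The same long slat; origin at the centre of its underside

How it is judged (in metres and radians):
On the way, in this order (a step that is already met when the one before it is completed fails the run):
1. the lever is raised (at least 0.8 rad) (value of joint lever above 0.8 rad), for 0.2 s.
2. with the lever still up, the slat lies flat on the bed, in line with the block and against the spacer (x of slat_mid in the frame of block_face between -0.1095 and -0.102 m and y of slat_mid in the frame of block_face between -0.008 and 0.008 m and z of slat_mid in the frame of block_face between 0.011 and 0.017 m and angle between the x axis of slat_mid and the x axis of block_face, either way round below 0.06 rad and x of spacer_mid in the frame of block_face between -0.015 and -0.0085 m and y of spacer_mid in the frame of block_face between -0.015 and 0.015 m and z of spacer_mid in the frame of block_face below 0.011 m and value of joint lever above 0.6 rad), for 0.2 s.
At the end, for the whole second after the job is handed in: Lever fully lowered (under 0.08 rad), foot pressing on the slat; slat at rest flat on the bed, its end 17 to 24.5 mm from the block, within 8 mm of the block's middle line and 0.06 rad of parallel; spacer flat in the gap, within 5 mm of the block and 15 mm of the middle line (x of slat_mid in the frame of block_face between -0.1095 and -0.102 m and y of slat_mid in the frame of block_face between -0.008 and 0.008 m and z of slat_mid in the frame of block_face between 0.011 and 0.017 m and angle between the x axis of slat_mid and the x axis of block_face, either way round below 0.06 rad and x of spacer_mid in the frame of block_face between -0.015 and -0.0085 m and y of spacer_mid in the frame of block_face between -0.015 and 0.015 m and z of spacer_mid in the frame of block_face below 0.011 m and value of joint lever below 0.08 rad and contact force between foot and slat above 0.5 N and linear speed of slat below 0.01 m/s); the robot touches nothing.
It fails at once if the offcut or a bystander is moved by more than 15 mm (distance of any of offcut_mid, stopper, carton, pot, roll from where it was at the start of the episode above 0.015 m).
It also fails if it takes over 67 s, if anything falls off the work surface, if the arm or the gripper's body presses on something with over 40 N, if the wrist force passes 120 N, or if a joint passes its speed limit or range.

## Robot

A 6-joint arm with a two-finger parallel gripper is mounted at the origin on a cart in front of the work surface, level with it; the furniture and walls round the work are solid. World frame = base frame: x ahead of the robot, y to its left, z up, the work surface at z = 0. Lengths are in m, angles in degrees, forces in N, time in s.
With the tool pointing down it reaches from about 0.25 to 0.725 m from the base axis. Payload 9.7 kg.
Tool frame: the origin (TCP) lies between the finger pads; the fingertips stand 22 mm ahead of it and the grasp point (between the pads) lies 3 mm ahead of it; z points along the fingers, y is the line along which they close (so a half turn about z gives the same grasp; the last joint's range is limited). The gripper opens to 85 mm and grips with 20 to 120 N. Pads are 22 mm wide; open, the fingers measure 114 mm over their backs; the gripper's body (76 mm by 85 mm) begins 54 mm behind the grasp point. The pads swing forward as they close: fully open they stand 13 mm farther back than shut.
Start: joints at [74.255, 4.979, 10.078, 95.1, 0, 90], TCP at [0.149, 0.529, 0.253] pointing down, gripper open.
Joint ranges: [-179.16, 179.16], [-48.56, 103.87], [-65.8, 70.77], [-126.05, 130.52], [-82.76, 87.17], [-180, 180]. Speed limits (degrees/s): [127.2, 127.2, 147.25, 180, 180, 180].

## Interface

Orientations are given as [roll, pitch, yaw] about the fixed x, y, z axes, in that order (R = Rz(yaw) Ry(pitch) Rx(roll)).
In Python, from workcell import bot, viewer, finder gives the robot as it stands.
- The arm moves only by the tool move_arm, never from a script. Its arguments are lists of equal length, an entry for each row: "offset": the shift along the tool's x, y, z in cm, a list of three; "twist": the turn, a rotation vector about the tool's x, y, z in rad, a list of three; "grip": the opening, from 0 (shut) to 1 (fully open). In form: {"offset": [[x, y, z], ...], "twist": [[ax, ay, az], ...], "grip": [grip, ...]}. A call has 1 to 5 rows; each row shifts and turns the commanded pose from where the row before left it, along the tool's axes as they then stand; what a row does not reach is not made up. A row lasts 1/10 s, in which the tool goes at most 50 mm and 8.59 degrees, less where a joint would pass 70% of its speed; a pose out of reach is approached as far as the arm can. A call is refused whole if a number of a shift passes 5 or a number of a turn 0.15, either way. A call with a gripper value outside its range is refused whole. The fingers move at their own pace and stop on an object; "force" is the grip in N (left out, the last holds). Time passes only in rows, so rows that do not move let the fingers close. It gives the time, the measured TCP pose, the force, the opening and the grip force at its end, in the units of the state.
- bot.get_obs(): the state, without advancing time (a new reading comes with each control period).
- viewer.camera(name): name is "side" or "top" or "wrist"; returns a dict with "color" (420x560x3 uint8, red, green, blue), "depth" (420x560 float32, m along the optical axis (not along the pixel's ray), 0 where there is no reading), "vfov" (degrees; the focal length in pixels is half the picture's height over the tangent of half this angle, whatever the lens; pixels are square), "cx", "cy" (the principal point, pixels), "position" and "attitude" of the camera in the world; the wrist camera has in their place "tool_from_camera" (4x4, takes a point from camera to tool coordinates, whose origin is the TCP and whose axes are the flange's). Camera axes: x right, y down, z forward; pixel columns grow to the right and rows downward; lengths in m; the calibration is good to about 2 mm. A picture is of the moment at which its call begins: read the wrist's pose just before it.
- bot.job_done(): hands the job in; it is judged then, once.
Trained networks look in a picture, given as the dict that the camera call returned (one of the last four; its "shot" number tells which), for a name from the list of things; names that differ only in an ending like _2 or _b are one class to them, and where a whole thing is asked for, a point or a joint stands for the part that bears it (a point fixed in the world has none). Each returns a list of dicts, best first, with "p" (0 to 1); they miss things now and then, are a little off and sometimes report something else, mostly with a low value. They report only what shows in the picture. A call takes as long as a camera call.
- finder.boxes_of(picture, thing): "position" ([column, row] in pixels, amid what is visible of it).
- finder.pinpoint(picture, thing): "position" ([column, row] in pixels: a listed point, or the origin of a listed thing).
The state is a dict: "time": time; "q": joint angles; "qd": joint speeds; "joint_efforts": joint torques, N m; "ee_pos": TCP position; "tcp_rot": TCP orientation; "wrist_force": force on the tool from outside, world axes, zero at the start; "torque": the same for the moment, N m; "opening": finger opening in m; "grasp_force": force on a finger pad.
Only numpy, scipy, OpenCV 4.12 (cv2) and the standard library are available. Lean on these libraries where they do the work, as an engineer would, in place of code of your own. Each camera call takes 0.05 s, during which the arm holds its last target. There are 200 camera calls.

## Working session

There is one attempt and no reset: what is moved stays moved. The work goes in short steps, Python scripts to look and compute and a tool call to move; the robot and the scene stay as the last step left them, time stands still between calls to the robot, and variables do not carry over. Pictures are saved under pics/ and viewed, at most 11 in all, crops included, and the job is handed in when it is done.

Besides the shell and the picture viewer there is one more tool, called after "Emit:" as a command line: name --argument value ..., lists and objects as JSON in quotes. move_arm: Moves the arm, as the interface text tells. Its arguments: {"type":"object","properties":{"offset":{"type":"array","items":{"type":"array","items":{"type":"number"}}},"twist":{"type":"array","items":{"type":"array","items":{"type":"number"}}},"grip":{"type":"array","items":{"type":"number"}},"force":{"type":"number"}},"required":["offset","twist","grip"]}

```bash
mkdir -p pics; ls
cat > h.py <<'E'
import numpy as np, cv2
from scipy.spatial.transform import Rotation as R
from workcell import bot, viewer, finder
def cam(n):
    o=bot.get_obs(); p=viewer.camera(n)
    h,w=p["depth"].shape; p["f"]=h/2/np.tan(np.radians(p["vfov"])/2)
    if n=="wrist":
        T=np.eye(4);T[:3,:3]=R.from_euler("xyz",o["tcp_rot"],degrees=True).as_matrix();T[:3,3]=o["ee_pos"]
        p["T"]=T@np.array(p["tool_from_camera"])
    else:
        a=np.array(p["attitude"]);T=np.eye(4)
        T[:3,:3]=a if a.shape==(3,3) else (R.from_quat(a) if a.size==4 else R.from_euler("xyz",a,degrees=True)).as_matrix()
        T[:3,3]=p["position"];p["T"]=T
    return p
def ray(p,uv):
    d=np.array([(uv[0]-p["cx"])/p["f"],(uv[1]-p["cy"])/p["f"],1.]);return p["T"][:3,:3]@d,p["T"][:3,3]
def at_z(p,uv,z):
    d,o=ray(p,uv);return o+d*(z-o[2])/d[2]
def at_depth(p,uv):
    c,r=int(round(uv[0])),int(round(uv[1]));a=p["depth"][max(r-1,0):r+2,max(c-1,0):c+2];a=a[a>0]
    d,o=ray(p,uv);return o+d*np.median(a) if a.size else o*np.nan
def cloud(p):
    v,u=np.mgrid[:420,:560];z=p["depth"];P=np.stack([(u-p["cx"])/p["f"]*z,(v-p["cy"])/p["f"]*z,z],-1)
    return P@p["T"][:3,:3].T+p["T"][:3,3]
def save(p,n): cv2.imwrite("pics/"+n,p["color"][:,:,::-1])
def tri(a,ua,b,ub):
    A=[];B=[]
    for p,u in((a,ua),(b,ub)):
        d,o=ray(p,u);d/=np.linalg.norm(d);M=np.eye(3)-np.outer(d,d);A.append(M);B.append(M@o)
    return np.linalg.solve(sum(A),sum(B))
E
python3 - <<'E'
from h import *
np.set_printoptions(precision=4,suppress=True)
print(bot.get_obs())
P={}
for n in("side","top"):
    p=P[n]=cam(n); print(n,p.get("attitude"),p["position"],p["vfov"],p["cx"],p["cy"])
    for t in "block_face beam_front lever_grip lever_hinge foot slat_mid offcut_mid spacer_mid stopper carton pot roll slat".split():
        for r in finder.pinpoint(p,t)[:2]: print(n,t,round(r["p"],2),np.round(r["position"],1),at_depth(p,r["position"]))
cv2.imwrite("pics/a.png",cv2.resize(np.vstack([P["side"]["color"],P["top"]["color"]])[:,:,::-1],(400,600)) if 0 else np.hstack([P["side"]["color"],P["top"]["color"]])[:,:,::-1][:, :])
save(P["side"],"s1.png");save(P["top"],"t1.png")
E
```

```text
pics
{'time': 0.0, 'q': array([74.2566,  5.0108, 10.0338, 95.0996,  0.0002, 89.9992]), 'qd': array([-0.0229,  0.0278,  0.1587, -0.1169, -0.0665,  0.0602]), 'joint_efforts': array([  0.0002, -52.039 ,  46.4803,   0.0162,   0.0001,  -0.    ]), 'ee_pos': array([0.1492, 0.5292, 0.2526]), 'tcp_rot': array([-179.9233,   -0.0002,  164.2574]), 'wrist_force': array([ 0.7353,  0.652 , -0.3029]), 'torque': array([ 0.0043, -0.028 , -0.0254]), 'grasp_force': 0.0, 'opening': 0.085308044455292}
side [-117.638    -0.1175   -4.002 ] [ 0.4719 -1.004   0.5917] 56.498135759745416 280.09275837619435 210.89207831530913
side block_face 0.85 [294.5 271.7] [ 0.5606 -0.2468  0.0288]
side beam_front 0.63 [269.3 249.1] [ 0.5065 -0.1036  0.0019]
side beam_front 0.28 [254.8 186. ] [0.4722 0.3053 0.0102]
side lever_grip 0.39 [284.7 233.5] [ 0.5394 -0.2103  0.1142]
side foot 0.63 [274.9 257.5] [ 0.5157 -0.2123  0.0481]
side slat_mid 0.55 [253.3 205.7] [0.4653 0.1337 0.0166]
side offcut_mid 0.83 [254.6 184.1] [0.4717 0.3067 0.0172]
side offcut_mid 0.28 [292.9 268.9] [ 0.5567 -0.2463  0.0368]
side spacer_mid 0.72 [28
[... 795 characters left out ...]
10.9 214.7] [ 0.5438 -0.1549  0.079 ]
top lever_hinge 0.87 [322.  194.6] [ 0.6578 -0.1708  0.0009]
top foot 0.69 [331.6 222.6] [ 0.5305 -0.2283  0.0918]
top slat_mid 0.78 [216.1 218.5] [0.4612 0.1574 0.0288]
top offcut_mid 0.65 [171.1 205.4] [0.4645 0.3219 0.0307]
top spacer_mid 0.58 [332.2 224.3] [ 0.5492 -0.2321  0.0267]
top spacer_mid 0.32 [205.  170.9] [0.6116 0.2443 0.0542]
top stopper 0.72 [305.8 214.9] [ 0.5673 -0.1349  0.002 ]
top carton 0.62 [207.3 171.5] [0.6176 0.2398 0.0395]
top pot 0.74 [399.5 234.4] [ 0.555  -0.4543  0.0806]
top roll 0.17 [327.4 225.7] [ 0.5073 -0.2176  0.1163]
top slat 0.66 [217.1 219.1] [0.4603 0.1536 0.028 ]
top slat 0.64 [205.6 170.6] [0.6167 0.2449 0.0459]
```

View pics/s1.png

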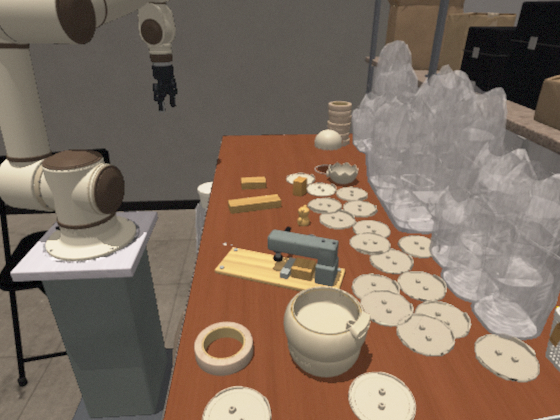

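View pics/t1.png

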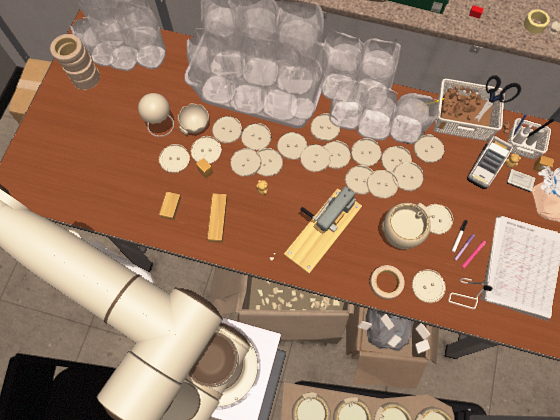

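The side view shows the jig at about (280,265) with its free end to the left, the slat at (254,203), the offcut at (253,183), the stopper at (303,215) and the carton at (299,186). The top view shows the bed running from (295,265) to (360,190), the lever at (310,214) and the slat at (217,217). Next I'll fit rectangles to the bed and slat from depth.

```bash
cat > fit.py <<'E'
from h import *
np.set_printoptions(precision=4,suppress=True)
def rect(P,m):
    pts=P[m][:,:2].astype(np.float32)*1000
    (c,s,a)=cv2.minAreaRect(pts); return np.array(c)/1000,np.round(s,1),round(a,1),len(pts)
def blob(m):
    n,l,s,_=cv2.connectedComponentsWithStats(m.astype(np.uint8)); i=1+np.argmax(s[1:,4]); return l==i
if __name__=="__main__":
    for n in("top","side"):
        p=cam(n);P=cloud(p);x,y,z=P[...,0],P[...,1],P[...,2];ok=p["depth"]>0
        hsv=cv2.cvtColor(p["color"],cv2.COLOR_RGB2HSV)
        print(n,"table z",np.median(z[ok&(abs(x-.38)<.03)&(abs(y)<.1)]), np.std(z[ok&(abs(x-.38)<.03)&(abs(y)<.1)]))
        A=ok&(x>.36)&(x<.75)&(y>-.37)&(y<-.1)
        print("bed",rect(P,blob(A&(z>.007)&(z<.018))), "beam",rect(P,blob(A&(z>.1)&(z<.13))))
        print("bedcol",rect(P,blob(A&(z>.007)&(z<.05))))
        S=ok&(x>.36)&(x<.6)&(y>.06)&(y<.23);print("slat",rect(P,blob(S&(z>.022)&(z<.04))))
        S=ok&(x>.36)&(x<.57)&(y>.26)&(y<.4);print("offc",rect(P,blob(S&(z>.022)&(z<.04))))
        S=ok&(x>.5)&(x<.65)&(y>-.05)&(y<.06);print("stopper",rect(P,blob(S&(z>.012)&(z<.07))))
        S=ok&(x>.55)&(x<.7)&(y>.18)&(y<.3);print("carton",rect(P,blob(S&(z>.02)&(z<.07))))
E
python3 fit.py
```

```text
top table z -0.002415689488127981 0.2352784345214696
bed (array([ 0.5267, -0.2105]), array([126.8, 317.4]), 63.1, 1428) beam (array([ 0.5833, -0.2216]), array([ 58.5, 167.7]), 67.3, 661)
bedcol (array([ 0.5267, -0.2105]), array([126.8, 317.4]), 63.1, 1785)
slat (array([0.4709, 0.1577]), array([172. ,  50.7]), 12.3, 651)
offc (array([0.4681, 0.3294]), array([94.8, 52.5]), 2.9, 339)
stopper (array([0.6149, 0.0366]), array([40.3, 34.2]), 29.3, 125)
carton (array([0.6316, 0.2565]), array([53.1, 34.7]), 61.9, 174)
side table z -9.369937865510991e-05 0.0010837781820004166
bed (array([ 0.5279, -0.208 ]), array([113.9, 310.5]), 67.3, 2195) beam (array([ 0.5821, -0.2246]), array([ 58.8, 163.4]), 67.7, 952)
bedcol (array([ 0.5279, -0.208 ]), array([113.9, 310.5]), 67.3, 3072)
slat (array([0.4706, 0.1549]), array([169.9,  55.8]), 13.8, 418)
offc (array([0.4675, 0.3296]), array([89.8, 57.1]), 4.2, 162)
stopper (array([0.6136, 0.031 ]), array([38.7, 32.3]), 27.6, 174)
carton (array([0.6324, 0.2554]), array([52.8, 36. ]), 54.3, 176)
```

```bash
cat > plan.py <<'E'
# plan.py x y z yaw [step_cm] : rows from the measured pose to the target (tool pointing down)
import sys,json
from h import *
def plan(t,yaw,step=4.5):
    o=bot.get_obs();p=np.array(o["ee_pos"]);M=R.from_euler("xyz",o["tcp_rot"],degrees=True)
    G=R.from_euler("xyz",[180,0,yaw],degrees=True);w=(M.inv()*G).as_rotvec()
    n=max(int(np.ceil(np.linalg.norm(t-p)*100/step)),int(np.ceil(np.abs(w).max()/.148)),1)
    off=[];tw=[]
    for i in range(n):
        off.append(np.round(M.inv().apply((t-p)/(n-i))*100,2).tolist()); r=np.round((M.inv()*G).as_rotvec()/(n-i),3)
        tw.append(r.tolist());p=p+M.apply(np.array(off[-1])/100);M=M*R.from_rotvec(r)
    for i in range(0,n,5): print(json.dumps({"offset":off[i:i+5],"twist":tw[i:i+5]}))
    print("end",np.round(p,4),M.as_euler("xyz",degrees=True).round(1), "from",o["ee_pos"].round(4),o["tcp_rot"].round(1),"t",o["time"])
a=[float(x) for x in sys.argv[1:]];plan(np.array(a[:3]),a[3],*(a[4:]))
E
python3 plan.py .5 -.12 .3 67.3 4.9; python3 -c "
from h import *
print(np.round(viewer.camera('wrist')['tool_from_camera'],3))"
```

```text
{"offset": [[-3.21, -3.31, -0.29], [-3.54, -2.95, -0.29], [-3.84, -2.56, -0.29], [-4.09, -2.14, -0.29], [-4.29, -1.7, -0.29]], "twist": [[0.0, -0.0, 0.106], [0.0, -0.0, 0.106], [0.0, -0.0, 0.106], [0.0, -0.0, 0.106], [0.0, -0.0, 0.106]]}
{"offset": [[-4.44, -1.23, -0.29], [-4.55, -0.76, -0.29], [-4.61, -0.27, -0.29], [-4.61, 0.22, -0.29], [-4.56, 0.7, -0.29]], "twist": [[0.0, -0.0, 0.106], [0.0, -0.0, 0.106], [0.0, -0.0, 0.106], [0.0, -0.0, 0.106], [0.0, -0.0, 0.105]]}
{"offset": [[-4.46, 1.18, -0.3], [-4.31, 1.64, -0.29], [-4.11, 2.08, -0.3], [-3.87, 2.51, -0.29], [-3.59, 2.9, -0.3]], "twist": [[0.0, -0.0, 0.106], [0.0, -0.0, 0.105], [0.0, -0.0, 0.106], [0.0, -0.0, 0.105], [0.0, -0.0, 0.106]]}
{"offset": [[-3.26, 3.27, -0.29]], "twist": [[0.0, -0.0, 0.105]]}
end [ 0.5  -0.12  0.3 ] [180.   -0.   67.3] from [0.1492 0.5294 0.2533] [180.    0.  164.3] t 1.5
[[-0.    -0.958 -0.287  0.074]
 [ 1.    -0.    -0.     0.   ]
 [ 0.    -0.287  0.958 -0.122]
 [ 0.     0.     0.     1.   ]]
```

Emit:
move_arm --offset '[[-3.2,-3.3,-0.3],[-3.5,-2.9,-0.3],[-3.8,-2.6,-0.3],[-4.1,-2.1,-0.3],[-4.3,-1.7,-0.3]]' --twist '[[0,0,0.106],[0,0,0.106],[0,0,0.106],[0,0,0.106],[0,0,0.106]]' --grip '[1,1,1,1,1]' --force 40

```text
time: 2.05
ee_pos: [0.2589, 0.3256, 0.2685]
tcp_rot: [180.0, 0.0, 133.7]
wrist_force: [1.4, 1.2, 1.0]
opening: 0.0856
grasp_force: 0.0
```

Emit:
move_arm --offset '[[-4.4,-1.2,-0.3],[-4.5,-0.8,-0.3],[-4.6,-0.3,-0.3],[-4.6,0.2,-0.3],[-4.6,0.7,-0.3]]' --twist '[[0,0,0.106],[0,0,0.106],[0,0,0.106],[0,0,0.106],[0,0,0.106]]' --grip '[1,1,1,1,1]'

```text
time: 2.55
ee_pos: [0.3674, 0.1227, 0.2837]
tcp_rot: [179.9, -0.0, 103.3]
wrist_force: [1.6, 1.4, 0.1]
opening: 0.0854
grasp_force: 0.0
```

Emit:
move_arm --offset '[[-4.5,1.2,-0.3],[-4.3,1.6,-0.3],[-4.1,2.1,-0.3],[-3.9,2.5,-0.3],[-3.6,2.9,-0.3]]' --twist '[[0,0,0.106],[0,0,0.106],[0,0,0.106],[0,0,0.106],[0,0,0.106]]' --grip '[1,1,1,1,1]'

```text
time: 3.05
ee_pos: [0.4766, -0.0813, 0.2986]
tcp_rot: [180.0, -0.0, 72.9]
wrist_force: [1.1, 0.6, 0.9]
opening: 0.0849
grasp_force: 0.0
```

```bash
python3 plan.py .5 -.12 .3 67.3 4.9
python3 - <<'E'
from h import *
np.set_printoptions(precision=4,suppress=True)
p=cam("wrist");save(p,"w1.png");np.savez("w1.npz",P=cloud(p),d=p["depth"])
for t in "block_face beam_front lever_grip lever_hinge foot spacer_mid".split():
    for r in finder.pinpoint(p,t)[:2]: print(t,round(r["p"],2),np.round(r["position"],1),at_depth(p,r["position"]))
E
```

```text
{"offset": [[-3.01, 3.37, -0.14]], "twist": [[0.001, -0.0, 0.097]]}
end [ 0.5  -0.12  0.3 ] [-180.    -0.    67.3] from [ 0.4766 -0.0813  0.2986] [180.   -0.   72.9] t 3.05
block_face 0.7 [361.4 245.4] [ 0.5586 -0.2126  0.0303]
beam_front 0.84 [327.5 258.4] [ 0.5052 -0.1894  0.0845]
lever_grip 0.64 [353.  210.9] [ 0.5506 -0.1379  0.0829]
lever_hinge 0.91 [422.4 216.6] [ 0.6572 -0.203   0.0128]
foot 0.6 [334.5 249.9] [ 0.5163 -0.1779  0.0898]
spacer_mid 0.56 [353.5 243.7] [ 0.5485 -0.2075  0.0284]
```

View pics/w1.png

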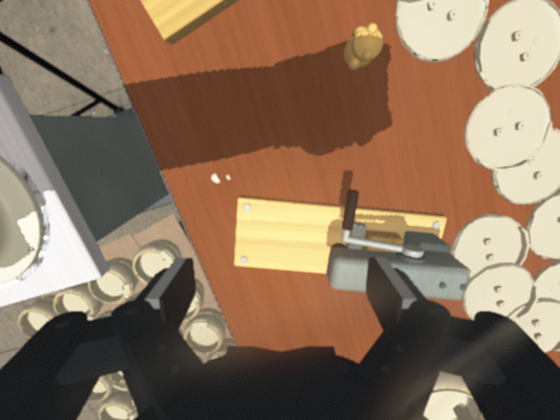

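The wrist view shows the bed from (237,200) to (445,217), the beam front at (330,270), and the black grip bar from (352,192) to (348,235). The bar is clear of the beam, and its far end overhangs the edge of the bed.

```bash
cat > jig.py <<'E'
import numpy as np
BF=np.array([.560,-.2215,.012]);A=np.radians(-22.7)
def to_jig(P,BF=BF,A=A):
    d=np.asarray(P)-BF;c,s=np.cos(A),np.sin(A);return np.stack([d[...,0]*c+d[...,1]*s,-d[...,0]*s+d[...,1]*c,d[...,2]],-1)
def to_w(J,BF=BF,A=A):
    J=np.asarray(J,float);c,s=np.cos(A),np.sin(A);return np.stack([J[...,0]*c-J[...,1]*s,J[...,0]*s+J[...,1]*c,J[...,2]],-1)+BF
E
python3 - <<'E'
from jig import *; import cv2
from scipy.spatial.transform import Rotation
np.set_printoptions(precision=4,suppress=True)
f=np.load("w1.npz");P=f["P"];d=f["d"];J=to_jig(P);I=cv2.imread("pics/w1.png")
v,u=np.mgrid[:420,:560]
m=(v>188)&(v<236)&(u>338)&(u<364)&(d>0)&(P[...,2]>.035)&(I.max(-1)<75)
print("bar jig pts",m.sum(),np.percentile(J[m],[2,25,50,75,98],axis=0))
print("line",np.polyfit(J[m][:,1],J[m][:,0],1))
# bed edges
bed=(d>0)&(abs(P[...,2]-.012)<.004)&(v>190)&(v<275)&(u>225)&(u<455)
n,l,s,_=cv2.connectedComponentsWithStats(bed.astype(np.uint8));b=l==1+np.argmax(s[1:,4])
r=cv2.minAreaRect((P[b][:,:2]*1000).astype(np.float32));print("bed",r,"z",np.median(P[b][:,2]),"jig ranges",np.percentile(J[b],[1,50,99],axis=0))
bm=(d>0)&(P[...,2]>.105)&(P[...,2]<.13)&(v>240)&(v<305)&(u>320)&(u<475)
print("beam",np.percentile(J[bm],[1,50,99],axis=0))
e=b&(v>200)&(u<325); top=b&(u>245)&(u<335)
# +y edge line, in world
ys=[(P[l_:=np.flatnonzero(b[:,c])[0],c]) for c in range(246,335)]
ys=np.array(ys);print("y edge angle",np.degrees(np.arctan(np.polyfit(ys[:,0],ys[:,1],1)[0])),"jig y",np.median(to_jig(ys)[:,1]))
xs=np.array([P[r_,np.flatnonzero(b[r_])[0]] for r_ in range(206,260)]);print("x edge jig",np.median(to_jig(xs)[:,0]))
E
```

```text
bar jig pts 72 [[-0.0498  0.0749  0.0667]
 [-0.0487  0.0857  0.0681]
 [-0.0476  0.0912  0.0694]
 [-0.0436  0.0954  0.0703]
 [-0.0403  0.0972  0.0717]]
line [ 0.0326 -0.0491]
bed ((462.7594909667969, -177.91348266601562), (110.07827758789062, 167.29763793945312), 67.43767547607422) z 0.013135652485985916 jig ranges [[-0.1883 -0.0501 -0.0016]
 [-0.114   0.0084  0.0011]
 [-0.035   0.0569  0.0031]]
beam [[-0.0614 -0.0166  0.0935]
 [ 0.0375  0.0108  0.1025]
 [ 0.0984  0.0361  0.1061]]
y edge angle -22.548438507082228 jig y 0.057042509672414025
x edge jig -0.18915096625212927
```

```bash
python3 - <<'E'
from jig import *
print(to_w([-.045,.079,.066]),to_w([-.045,.079,.13]))
E
python3 plan.py $(python3 -c "
from jig import *
print(*to_w([-.045,.079,.116]))") 67.3
```

```text
[ 0.54897236 -0.13125372  0.078     ] [ 0.54897236 -0.13125372  0.142     ]
{"offset": [[-0.59, 1.71, 3.41], [-0.56, 1.72, 3.41], [-0.52, 1.73, 3.41], [-0.48, 1.74, 3.41], [-0.45, 1.75, 3.42]], "twist": [[0.0, -0.0, 0.021], [0.0, -0.0, 0.021], [0.0, -0.0, 0.021], [0.0, -0.0, 0.021], [0.0, -0.0, 0.02]]}
end [ 0.549  -0.1313  0.128 ] [180.   -0.   67.3] from [ 0.4757 -0.0783  0.2986] [180.   -0.   73.3] t 3.4
```

Emit:
move_arm --offset '[[-0.6,1.7,3.4],[-0.55,1.7,3.4],[-0.5,1.75,3.4],[-0.5,1.75,3.4],[-0.45,1.75,3.4]]' --twist '[[0,0,0.021],[0,0,0.021],[0,0,0.021],[0,0,0.021],[0,0,0.02]]' --grip '[0.6,0.6,0.6,0.6,0.6]' --force 20

```text
time: 3.9
ee_pos: [0.5496, -0.1313, 0.1276]
tcp_rot: [179.9, -0.0, 67.3]
wrist_force: [-0.4, 0.9, 0.6]
opening: 0.0511
grasp_force: 0.0
```

```bash
python3 - <<'E'
from h import *; from jig import *
np.set_printoptions(precision=4,suppress=True)
p=cam("wrist");save(p,"w2.png")
print(bot.get_obs()["ee_pos"],to_jig(bot.get_obs()["ee_pos"]))
for t in ["lever_grip","lever_hinge"]:
    for r in finder.pinpoint(p,t)[:2]: print(t,round(r["p"],2),np.round(r["position"],1),to_jig(at_depth(p,r["position"])),to_jig(at_z(p,r["position"],.075)))
E
python3 plan.py 0.549 -.1313 .079 67.3
```

```text
[ 0.5491 -0.132   0.1211] [-0.0446  0.0784  0.1091]
lever_grip 0.97 [284.7 251.2] [-0.0424  0.0744  0.0714] [-0.0422  0.0705  0.063 ]
lever_hinge 0.92 [416.8 257.8] [0.0765 0.0348 0.0012] [0.0446 0.0657 0.063 ]
{"offset": [[0.01, 0.05, 2.37], [0.01, 0.05, 2.36]], "twist": [[-0.002, 0.0, -0.0], [-0.002, 0.001, -0.0]]}
end [ 0.549  -0.1313  0.079 ] [-180.    -0.    67.3] from [ 0.5482 -0.1311  0.1263] [-179.8    0.    67.3] t 4.05
```

View pics/w2.png

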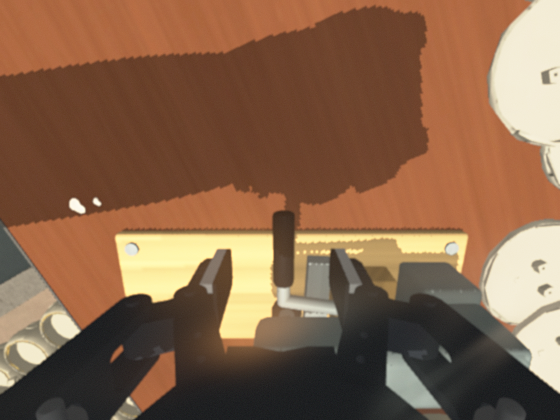

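The grip bar (284,250) sits midway between the open fingers, so I can descend and close.

Emit:
move_arm --offset '[[0,0.05,2.4],[0,0,2.4],[0,0,0],[0,0,0],[0,0,0]]' --twist '[[0,0,0],[0,0,0],[0,0,0],[0,0,0],[0,0,0]]' --grip '[0.6,0.6,0.4,0.1,0]' --force 20

```text
time: 4.55
ee_pos: [0.551, -0.1324, 0.083]
tcp_rot: [179.8, -0.0, 67.2]
wrist_force: [-0.9, 2.7, -1.7]
opening: 0.0129
grasp_force: 20.8
```

Emit:
move_arm --offset '[[0,0,0],[0,0,0]]' --twist '[[0,0,0],[0,0,0]]' --grip '[0,0]'

```text
time: 4.75
ee_pos: [0.551, -0.1325, 0.0823]
tcp_rot: [179.8, -0.1, 67.2]
wrist_force: [5.2, 0.9, 4.4]
opening: 0.013
grasp_force: 21.3
```

Emit:
move_arm --offset '[[0,-0.2,-0.78],[0,-0.12,-0.79],[0,-0.04,-0.8],[0,0.04,-0.8],[0,0.12,-0.79]]' --twist '[[0,0,0],[0,0,0],[0,0,0],[0,0,0],[0,0,0]]' --grip '[0,0,0,0,0]'

```text
time: 5.25
ee_pos: [0.551, -0.1327, 0.1206]
tcp_rot: [179.6, -0.0, 67.2]
wrist_force: [25.0, -7.3, -13.7]
opening: 0.0134
grasp_force: 22.3
```

Emit:
move_arm --offset '[[0,0.2,-0.78],[0,0.28,-0.75],[0,0.35,-0.72],[0,0.42,-0.68],[0,0.2,-0.3]]' --twist '[[0,0,0],[0,0,0],[0,0,0],[0,0,0],[0,0,0]]' --grip '[0,0,0,0,0]'

```text
time: 5.75
ee_pos: [0.5648, -0.1389, 0.1496]
tcp_rot: [179.7, 0.0, 67.2]
wrist_force: [26.1, -6.6, -28.4]
opening: 0.0132
grasp_force: 21.0
```

Emit:
move_arm --offset '[[0,0,0],[0,0,0]]' --twist '[[0,0,0],[0,0,0]]' --grip '[0,0]'

```text
time: 5.95
ee_pos: [0.5648, -0.1389, 0.1499]
tcp_rot: [179.7, 0.0, 67.2]
wrist_force: [30.2, -10.4, -26.7]
opening: 0.0131
grasp_force: 21.8
```

Emit:
move_arm --offset '[[0,0.3,0.1],[0,0,0],[0,0,0],[0,0,0],[0,0,0]]' --twist '[[0,0,0],[0,0,0],[0,0,0],[0,0,0],[0,0,0]]' --grip '[0,0.3,0.55,0.55,0.55]'

```text
time: 6.45
ee_pos: [0.5638, -0.1386, 0.1516]
tcp_rot: [180.0, 0.0, 67.2]
wrist_force: [0.1, 0.3, 0.2]
opening: 0.0471
grasp_force: 0.0
```

Emit:
move_arm --offset '[[0,0,-1.5],[0,0,-2],[0,0,-2],[0,0,-2],[0,0,-2]]' --twist '[[0,0,0],[0,0,0],[0,0,0],[0,0,0],[0,0,0]]' --grip '[0.55,0.55,0.55,0.55,0.55]'

```text
time: 6.95
ee_pos: [0.5638, -0.1385, 0.2485]
tcp_rot: [179.9, -0.0, 67.2]
wrist_force: [-0.2, 0.3, 0.4]
opening: 0.047
grasp_force: 0.0
```

```bash
cat > look.py <<'E'
import sys
from h import *; from jig import *
np.set_printoptions(precision=4,suppress=True)
o=bot.get_obs();print(o["time"],o["ee_pos"],to_jig(o["ee_pos"]),o["tcp_rot"],o["opening"])
for n in sys.argv[1].split(","):
    p=cam(n);
    if len(sys.argv)>3: save(p,sys.argv[3]+n[0]+".png")
    for t in sys.argv[2].split(","):
        for r in finder.pinpoint(p,t)[:1]: print(n,t,round(r["p"],2),np.round(r["position"],1),at_depth(p,r["position"]),"jig",to_jig(at_depth(p,r["position"])))
E
python3 look.py wrist,side lever_grip,lever_hinge,spacer_mid,block_face,beam_front,foot w3; python3 -c "
import cv2,numpy as np
s=cv2.imread('pics/w3s.png')[210:305,200:360];w=cv2.imread('pics/w3w.png')
cv2.imwrite('pics/w3.png',np.hstack([cv2.resize(s,(440,262)),cv2.resize(w,(349,262))]))"
```

```text
6.95 [ 0.5638 -0.1385  0.2485] [-0.0285  0.078   0.2365] [179.929   -0.0082  67.1965] 0.04702749910357507
wrist lever_grip 0.83 [284.6 223.1] [ 0.5645 -0.144   0.1529] jig [-0.0257  0.0732  0.1409]
wrist lever_hinge 0.71 [345.4 203.2] [ 0.6287 -0.1967  0.0126] jig [0.0538 0.0494 0.0006]
wrist spacer_mid 0.66 [291.7 237.6] [ 0.55   -0.2071  0.0296] jig [-0.0148  0.0095  0.0176]
wrist block_face 0.93 [306.6 237.4] [ 0.5682 -0.2093  0.0409] jig [0.0028 0.0144 0.0289]
wrist beam_front 0.66 [247.2 258.3] [ 0.4818 -0.2177  0.0143] jig [-0.0736 -0.0267  0.0023]
side lever_grip 0.75 [289.9 209.7] [ 0.556  -0.1594  0.1509] jig [-0.0277  0.0557  0.1389]
side spacer_mid 0.52 [286.9 269.1] [ 0.5436 -0.2327  0.0269] jig [-0.0108 -0.0167  0.0149]
side block_face 0.75 [293.6 272.2] [ 0.5585 -0.2469  0.0274] jig [ 0.0084 -0.024   0.0154]
side beam_front 0.82 [267.5 248. ] [ 0.5018 -0.0977  0.0019] jig [-0.1015  0.0917 -0.0101]
side foot 0.25 [297.2 194.3] [0.6205 0.2373 0.0041] jig [-0.1213  0.4466 -0.0079]
```

View pics/w3.png

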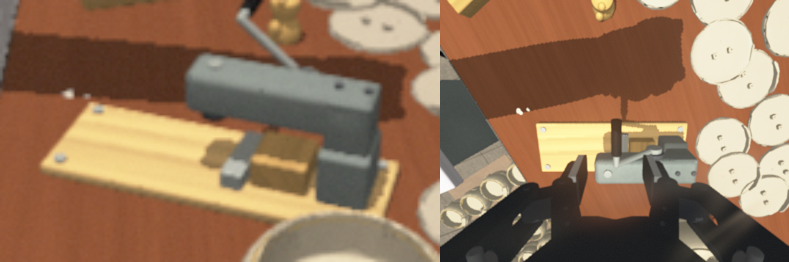

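The side crop shows the lever raised (bar near (250,15) in the crop) and the foot lifted. The spacer at (238,160) lies just before the block. Now to the slat.

```bash
sed -i 's/BF=np.array.*/A=np.radians(-22.6);BF=np.array([.5606,-.2201,.012])/' jig.py; python3 plan.py .417 .144 .16 13 4.9
```

```text
{"offset": [[2.91, -3.5, 1.23], [2.41, -3.86, 1.23], [1.87, -4.15, 1.23], [1.29, -4.36, 1.23], [0.7, -4.49, 1.23]], "twist": [[-0.0, 0.0, 0.135], [-0.0, 0.0, 0.135], [-0.0, 0.0, 0.135], [-0.0, 0.0, 0.135], [-0.0, 0.0, 0.135]]}
{"offset": [[0.08, -4.55, 1.23], [-0.53, -4.51, 1.23]], "twist": [[-0.0, 0.0, 0.135], [-0.0, 0.0, 0.136]]}
end [0.417 0.144 0.16 ] [-180.    0.   13.] from [ 0.5639 -0.1385  0.246 ] [-180.     0.    67.2] t 7.65
```

Emit:
move_arm --offset '[[2.9,-3.5,1.2],[2.4,-3.9,1.2],[1.9,-4.1,1.2],[1.3,-4.4,1.2],[0.7,-4.5,1.2]]' --twist '[[0,0,0.135],[0,0,0.135],[0,0,0.135],[0,0,0.135],[0,0,0.135]]' --grip '[1,1,1,1,1]'

```text
time: 8.15
ee_pos: [0.4582, 0.0642, 0.186]
tcp_rot: [180.0, -0.0, 28.3]
wrist_force: [1.0, 0.4, -0.4]
opening: 0.0856
grasp_force: 0.0
```

Emit:
move_arm --offset '[[0.1,-4.5,1.2],[-0.5,-4.5,1.2],[0,0,0]]' --twist '[[0,0,0.135],[0,0,0.135],[0,0,0]]' --grip '[1,1,1]'

```text
time: 8.45
ee_pos: [0.4226, 0.1208, 0.1617]
tcp_rot: [-179.0, 0.1, 15.5]
wrist_force: [1.2, 0.0, -0.1]
opening: 0.0854
grasp_force: 0.0
```

```bash
python3 - <<'E'
from fit import *
p=cam("wrist");save(p,"w4.png");P=cloud(p);z=P[...,2];x,y=P[...,0],P[...,1];o=bot.get_obs();print(o["ee_pos"],o["tcp_rot"])
m=blob((p["depth"]>0)&(z>.02)&(z<.04)&(x>.36)&(x<.6)&(y>.07)&(y<.25));print(rect(P,m),np.median(z[m]))
for r in finder.pinpoint(p,"slat_mid")[:1]:print(r["p"],r["position"],at_z(p,r["position"],.014))
E
python3 plan.py .417 .144 .03 13 4.9
```

```text
[0.4238 0.1198 0.1626] [-179.0281    0.0425   15.2625]
(array([0.4692, 0.1596]), array([170.1,  50. ]), 12.4, 11984) 0.0290722609754569
0.82 [255.6, 140.0] [0.4686 0.1601 0.014 ]
{"offset": [[-0.03, -0.79, 4.45], [-0.04, -0.81, 4.45], [-0.05, -0.84, 4.44]], "twist": [[-0.006, 0.0, 0.012], [-0.005, 0.0, 0.013], [-0.006, 0.0, 0.012]]}
end [0.417 0.144 0.03 ] [180.   0.  13.] from [0.4246 0.1193 0.1631] [-179.    -0.    15.1] t 8.55
```

View pics/w4.png

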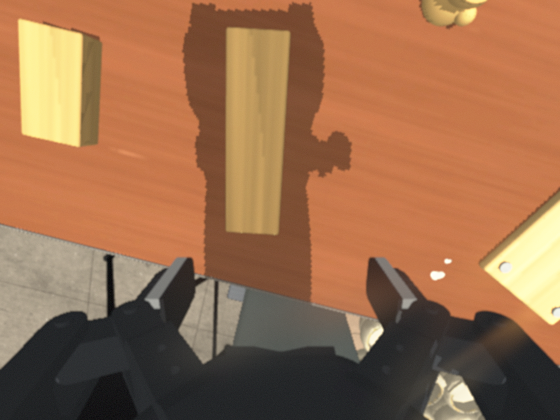

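The wrist view shows the slat from (258,28) to (252,234), with its fitted size exactly 170 x 50 mm, and the offcut well clear at (55,83).

```bash
python3 plan.py .4155 .1478 .06 12.4 2.8
```

```text
{"offset": [[-0.03, -0.7, 2.59], [-0.04, -0.72, 2.59], [-0.05, -0.72, 2.58], [-0.07, -0.74, 2.58]], "twist": [[-0.004, 0.0, 0.012], [-0.004, 0.0, 0.012], [-0.004, 0.0, 0.012], [-0.005, 0.0, 0.012]]}
end [0.4154 0.1478 0.06  ] [180.    0.   12.4] from [0.4246 0.1193 0.1631] [-179.    -0.    15.1] t 8.55
```

Emit:
move_arm --offset '[[0,-0.7,2.6],[0,-0.7,2.6],[-0.1,-0.7,2.6],[-0.1,-0.75,2.6],[0,0,0]]' --twist '[[-0.004,0,0.012],[-0.004,0,0.012],[-0.004,0,0.012],[-0.005,0,0.012],[0,0,0]]' --grip '[1,1,1,1,1]' --force 80

```text
time: 9.05
ee_pos: [0.422, 0.1154, 0.057]
tcp_rot: [-178.6, 0.3, 14.5]
wrist_force: [-0.0, -0.7, -0.5]
opening: 0.0855
grasp_force: 0.0
```

```bash
python3 plan.py .4155 .1478 .026 12.4 1.8
```

```text
{"offset": [[0.07, -1.08, 1.06], [0.05, -1.08, 1.05], [0.03, -1.09, 1.04]], "twist": [[-0.008, 0.002, 0.012], [-0.008, 0.002, 0.012], [-0.008, 0.002, 0.012]]}
end [0.4155 0.1478 0.026 ] [180.    0.   12.4] from [0.422  0.1154 0.057 ] [-178.6    0.3   14.5] t 9.05
```

```bash
python3 -c "
from h import *
o=bot.get_obs();[print(k,np.round(o[k],2)) for k in ('q','qd','joint_efforts','ee_pos','tcp_rot')]"
```

```text
q [ 14.48  -9.38 -25.6   74.1    1.35 180.  ]
qd [ 0.34 -1.38  4.    3.3   0.04 -0.16]
joint_efforts [ 8.000e-02 -3.564e+01  4.557e+01 -1.320e+00  1.000e-01 -2.000e-02]
ee_pos [0.42 0.12 0.06]
tcp_rot [-178.65    0.32   14.48]
```

Joint 6 is at its limit because its sign is opposite to what I assumed. I'll use the half-turned grasp instead, at yaw 192.4.

```bash
sed -i 's/    for i in range(n):/    if "L" in sys.argv: w=-w*(2*np.pi-np.linalg.norm(w))\/np.linalg.norm(w)\n    for i in range(n):/' plan.py
python3 - <<'E'
# long pure -z turn: world positions to tool offsets, yaw rises 8.5 deg a row
from h import *
import json
o=bot.get_obs();p=np.array(o["ee_pos"]);M=R.from_euler("xyz",o["tcp_rot"],degrees=True)
t=np.array([.4155,.1478,.12]);n=21
off=[]
for i in range(n):
    s=(t-p)/(n-i);q=np.round(M.inv().apply(s)*100,1);off.append(q.tolist());p=p+M.apply(q/100);M=M*R.from_rotvec([0,0,-.148])
for i in range(0,n,5):print(json.dumps(off[i:i+5]))
print(p,M.as_euler("xyz",degrees=True))
E
```

```text
[[0.0, -0.2, -0.3], [0.0, -0.2, -0.3], [0.1, -0.2, -0.3], [0.1, -0.1, -0.3], [0.1, -0.1, -0.3]]
[[0.1, -0.1, -0.3], [0.1, -0.1, -0.3], [0.1, -0.1, -0.3], [0.2, -0.1, -0.3], [0.2, -0.0, -0.3]]
[[0.2, -0.0, -0.3], [0.2, 0.0, -0.3], [0.1, 0.0, -0.3], [0.1, 0.1, -0.3], [0.1, 0.1, -0.3]]
[[0.1, 0.1, -0.3], [0.1, 0.1, -0.3], [0.1, 0.1, -0.3], [0.1, 0.2, -0.3], [0.1, 0.1, -0.3]]
[[-0.0, 0.2, -0.2]]
[0.41528776 0.14782974 0.11979449] [ 178.65772567   -0.37005386 -167.44148536]
```

Emit:
move_arm --offset '[[0,0,-2],[0,0,-2],[0,0,-2],[0,0,0],[0,0,0]]' --twist '[[0,0,-0.14],[0,0,-0.14],[0,0,-0.14],[0,0,-0.14],[0,0,-0.14]]' --grip '[1,1,1,1,1]'

```text
time: 9.55
ee_pos: [0.425, 0.115, 0.1223]
tcp_rot: [-179.1, -1.0, 55.0]
wrist_force: [0.3, -0.2, -0.4]
opening: 0.0854
grasp_force: 0.0
```

Emit:
move_arm --offset '[[0,0,0],[0,0,0],[0,0,0],[0,0,0],[0,0,0]]' --twist '[[0,0,-0.14],[0,0,-0.14],[0,0,-0.14],[0,0,-0.14],[0,0,-0.14]]' --grip '[1,1,1,1,1]'

```text
time: 10.05
ee_pos: [0.4245, 0.1149, 0.1215]
tcp_rot: [-179.8, -1.3, 95.1]
wrist_force: [-0.2, -0.8, -0.5]
opening: 0.0854
grasp_force: 0.0
```

Emit:
move_arm --offset '[[0,0,0],[0,0,0],[0,0,0],[0,0,0],[0,0,0]]' --twist '[[0,0,-0.14],[0,0,-0.14],[0,0,-0.14],[0,0,-0.14],[0,0,-0.14]]' --grip '[1,1,1,1,1]'

```text
time: 10.55
ee_pos: [0.4246, 0.1149, 0.1215]
tcp_rot: [179.3, -1.1, 135.2]
wrist_force: [-0.1, -0.1, -0.1]
opening: 0.0854
grasp_force: 0.0
```

```bash
python3 plan.py .4155 .1478 .06 192.4 2.8
```

```text
{"offset": [[0.41, 0.23, 0.89], [0.37, 0.29, 0.89], [0.33, 0.34, 0.89], [0.27, 0.39, 0.88], [0.22, 0.42, 0.88]], "twist": [[0.003, -0.002, -0.143], [0.003, -0.002, -0.143], [0.003, -0.002, -0.143], [0.003, -0.001, -0.142], [0.003, -0.002, -0.143]]}
{"offset": [[0.16, 0.45, 0.88], [0.09, 0.48, 0.89]], "twist": [[0.003, -0.001, -0.142], [0.003, -0.002, -0.143]]}
end [0.4155 0.1478 0.06  ] [ 180.     0.  -167.6] from [0.4246 0.1149 0.1215] [179.3  -1.1 135.2] t 10.55
```

Emit:
move_arm --offset '[[0.4,0.2,0.9],[0.4,0.3,0.9],[0.3,0.35,0.9],[0.3,0.4,0.9],[0.2,0.4,0.9]]' --twist '[[0.003,-0.002,-0.143],[0.003,-0.002,-0.143],[0.003,-0.002,-0.143],[0.003,-0.001,-0.142],[0.003,-0.002,-0.143]]' --grip '[1,1,1,1,1]'

```text
time: 11.05
ee_pos: [0.4181, 0.1387, 0.0766]
tcp_rot: [179.7, -0.2, 176.1]
wrist_force: [0.6, -0.4, 1.4]
opening: 0.0849
grasp_force: 0.0
```

Emit:
move_arm --offset '[[0.2,0.45,0.9],[0.1,0.5,0.9],[0,0,0]]' --twist '[[0.003,-0.001,-0.142],[0.003,-0.002,-0.143],[0,0,0]]' --grip '[1,1,1]'

```text
time: 11.35
ee_pos: [0.4142, 0.1483, 0.0577]
tcp_rot: [180.0, -0.1, -167.7]
wrist_force: [0.4, 0.3, 0.6]
opening: 0.0852
grasp_force: 0.0
```

```bash
python3 plan.py .4155 .1478 .026 192.4 1.8
```

```text
{"offset": [[-0.06, -0.04, 1.58], [-0.06, -0.04, 1.59]], "twist": [[0.0, -0.001, -0.001], [0.0, -0.001, -0.001]]}
end [0.4155 0.1478 0.026 ] [ 180.     0.  -167.6] from [0.4142 0.1483 0.0577] [ 1.800e+02 -1.000e-01 -1.677e+02] t 11.35
```

Emit:
move_arm --offset '[[-0.1,0,1.6],[0,-0.1,1.6],[0,0,0],[0,0,0],[0,0,0]]' --twist '[[0,0,0],[0,0,0],[0,0,0],[0,0,0],[0,0,0]]' --grip '[1,1,0.3,0.3,0.3]' --force 80

```text
time: 11.85
ee_pos: [0.416, 0.1478, 0.0271]
tcp_rot: [179.9, 0.0, -167.9]
wrist_force: [-0.8, -1.2, -2.0]
opening: 0.0484
grasp_force: 82.5
```

Emit:
move_arm --offset '[[0,0,0],[0,0,0],[0,0,-1],[0,0,-2],[0,0,-2]]' --twist '[[0,0,0],[0,0,0],[0,0,0],[0,0,0],[0,0,0]]' --grip '[0.3,0.3,0.3,0.3,0.3]'

```text
time: 12.35
ee_pos: [0.4148, 0.1475, 0.0763]
tcp_rot: [180.0, -0.1, -167.8]
wrist_force: [0.7, -0.1, -1.7]
opening: 0.048
grasp_force: 82.8
```

```bash
cat > slat.py <<'E'
from fit import *; from jig import *
import sys
# slat top as seen in the side and top views
for n in sys.argv[1].split(","):
    p=cam(n);P=cloud(p)
    for t in ("slat_mid",):
        for r in finder.pinpoint(p,t)[:1]:print(n,t,r["p"],np.round(r["position"]),at_depth(p,r["position"]),to_jig(at_depth(p,r["position"])))
o=bot.get_obs();print(o["time"],o["ee_pos"],o["tcp_rot"],o["opening"],o["wrist_force"])
E
python3 slat.py side; python3 -c "
from jig import *
print(to_w([-.2,0,.06]),to_w([-.2,0,.025]))"; python3 plan.py $(python3 -c "
from jig import *
print(*to_w([-.21,0,.07]))") 157.4 4.9
```

```text
side slat_mid 0.67 [252. 192.] [0.462  0.1322 0.0675] [-0.2264  0.2874  0.0555]
12.45 [0.4164 0.1481 0.0783] [ 179.9369    0.1498 -167.8134] 0.04837934526847616 [-0.257   0.7398 -2.2531]
[ 0.37595796 -0.14324094  0.072     ] [ 0.37595796 -0.14324094  0.037     ]
{"offset": [[1.82, -4.51, -0.07], [1.36, -4.67, -0.07], [0.88, -4.78, -0.07], [0.39, -4.85, -0.07], [-0.1, -4.86, -0.07]], "twist": [[0.0, 0.0, 0.101], [0.0, 0.0, 0.101], [0.001, 0.0, 0.101], [0.0, 0.001, 0.101], [0.001, 0.001, 0.102]]}
{"offset": [[-0.59, -4.83, -0.06]], "twist": [[0.0, 0.0, 0.101]]}
end [ 0.3667 -0.1394  0.082 ] [180.    0.  157.4] from [0.4164 0.1481 0.0783] [ 1.799e+02  1.000e-01 -1.678e+02] t 12.45
```

```bash
python3 plan.py $(python3 -c "
from jig import *
print(*to_w([-.23,0,.045]))") 157.4 3.7
```

```text
{"offset": [[1.57, -3.24, 0.26], [1.32, -3.35, 0.26], [1.06, -3.44, 0.26], [0.8, -3.51, 0.26], [0.53, -3.56, 0.26]], "twist": [[0.0, 0.0, 0.076], [0.0, 0.0, 0.076], [0.0, 0.0, 0.076], [0.0, 0.0, 0.076], [0.001, 0.0, 0.076]]}
{"offset": [[0.26, -3.59, 0.26], [-0.01, -3.6, 0.26], [-0.29, -3.59, 0.26]], "twist": [[0.0, 0.001, 0.076], [0.001, 0.0, 0.076], [0.0, 0.001, 0.075]]}
end [ 0.3483 -0.1317  0.057 ] [180.   -0.  157.4] from [0.4164 0.1481 0.0783] [ 1.799e+02  1.000e-01 -1.678e+02] t 12.45
```

Emit:
move_arm --offset '[[1.6,-3.2,0.2],[1.3,-3.4,0.2],[1.1,-3.4,0.2],[0.8,-3.5,0.3],[0.5,-3.6,0.3]]' --twist '[[0,0,0.076],[0,0,0.076],[0,0,0.076],[0,0,0.076],[0,0,0.076]]' --grip '[0.3,0.3,0.3,0.3,0.3]'

```text
time: 12.95
ee_pos: [0.3715, -0.0285, 0.0627]
tcp_rot: [-180.0, -0.1, 170.3]
wrist_force: [0.8, -0.1, -0.7]
opening: 0.0484
grasp_force: 83.1
```

Emit:
move_arm --offset '[[0.3,-3.6,0.3],[0,-3.6,0.3],[-0.3,-3.6,0.3],[0,0,0],[0,0,0]]' --twist '[[0,0,0.076],[0,0,0.076],[0,0,0.076],[0,0,0],[0,0,0]]' --grip '[0.3,0.3,0.3,0.3,0.3]'

```text
time: 13.45
ee_pos: [0.3457, -0.1329, 0.0537]
tcp_rot: [-180.0, -0.1, 157.3]
wrist_force: [-0.0, -0.5, -2.2]
opening: 0.0483
grasp_force: 83.4
```

```bash
python3 look.py wrist slat_mid,spacer_mid,block_face,beam_front,foot w5; python3 plan.py $(python3 -c "
from jig import *
print(*to_w([-.215,0,.028]))") 157.4 3
```

```text
13.45 [ 0.3457 -0.1329  0.0537] [-0.2319 -0.0021  0.0417] [-179.9738   -0.1471  157.263 ] 0.048275166662906446
wrist slat_mid 0.64 [280.1 357.5] [ 0.3349 -0.1282  0.1111] jig [-0.2437 -0.0018  0.0991]
{"offset": [[-1.67, 0.06, 1.41]], "twist": [[-0.001, -0.002, 0.002]]}
end [ 0.3621 -0.1375  0.04  ] [180.    0.  157.4] from [ 0.3465 -0.1317  0.0541] [-1.800e+02 -1.000e-01  1.575e+02] t 13.75
```

View pics/w5w.png

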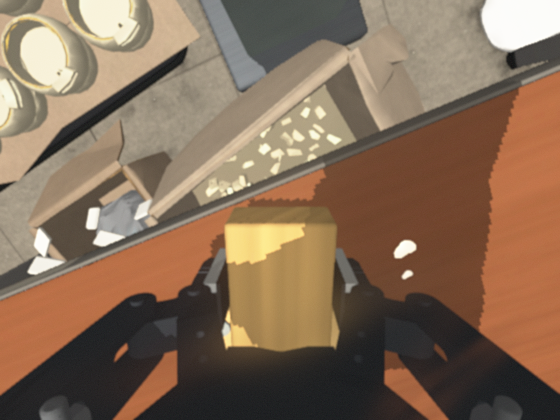

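The wrist view shows the slat held squarely between the fingers, its rear end at (280,215). The camera faces the free end. Next I lower and slide forward.

Emit:
move_arm --offset '[[-1.7,0.1,1.4],[-1,0,0],[-1,0,0],[-1,0,0],[0,0,0]]' --twist '[[0,0,0],[0,0,0],[0,0,0],[0,0,0],[0,0,0]]' --grip '[0.3,0.3,0.3,0.3,0.3]'

```text
time: 14.25
ee_pos: [0.3911, -0.1499, 0.0402]
tcp_rot: [-180.0, -0.1, 157.4]
wrist_force: [-1.0, 0.4, -0.8]
opening: 0.0485
grasp_force: 83.5
```

Run:
```python
from fit import *; from jig import *
o=bot.get_obs();print(o["time"],to_jig(o["ee_pos"]),o["tcp_rot"],o["wrist_force"])
p=cam("side");save(p,"s6.png");P=cloud(p);J=to_jig(P)
c=p["color"][225:300,205:355,::-1];cv2.imwrite("pics/s6c.png",cv2.resize(c,(800,400),interpolation=cv2.INTER_CUBIC))
```

```text
14.25 [-0.1835 -0.0004  0.0282] [-179.9604   -0.0716  157.4039] [-0.9899  0.4075 -0.7821]
```

View pics/s6c.png

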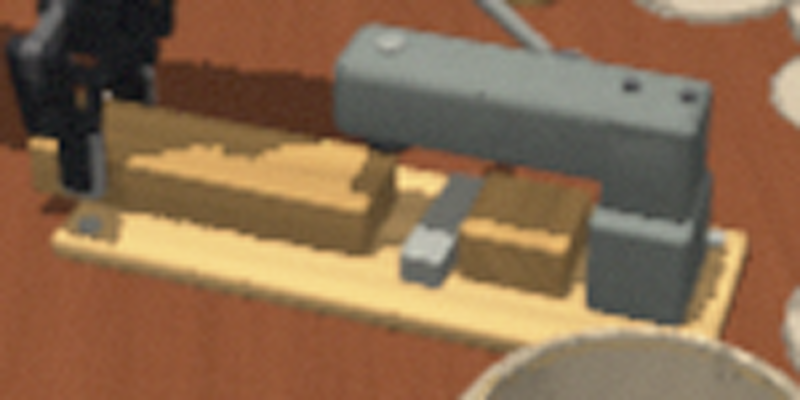

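The slat lies low over the bed, front end at crop (375,220) with the foot clear above it. The spacer is at (440,230), before the block at (525,235). Now I'll compare the -y side faces numerically.

```bash
cat > faces.py <<'E'
from fit import *; from jig import *
o=bot.get_obs();print(o["time"],to_jig(o["ee_pos"]),o["tcp_rot"],o["wrist_force"])
for n in ("side",):
    p=cam(n);J=to_jig(cloud(p));x,y,z=J[...,0],J[...,1],J[...,2];ok=p["depth"]>0
    for nm,a,b in(("slat",-.16,-.06),("block",.004,.046)):
        m=ok&(x>a)&(x<b)&(z>.006)&(z<.022)&(abs(y+.025)<.015);print(nm,"-y face",np.percentile(y[m],[25,50,75]),m.sum(),"slope",np.polyfit(x[m],y[m],1)[0])
        m=ok&(x>a)&(x<b)&(z>.0245)&(z<.04)&(abs(y)<.035);print("  top",np.percentile(y[m],[1,50,99]),np.median(z[m]),m.sum())
    m=ok&(abs(y)<.033)&(z>.006)&(z<.05)&(x>-.2)&(x<.06)
    for yy in(-.02,-.01,0):
        k=m&(abs(y-yy)<.004);i=np.argsort(x[k]);print("y",yy,np.c_[x[k],z[k]][i][(x[k][i]>-.07)&(x[k][i]<.01)].round(3).tolist()[:40])
E
python3 faces.py
```

```text
14.3 [-0.1843 -0.0004  0.028 ] [-179.9589   -0.1229  157.3958] [ 0.1342  0.4806 -1.2378]
slat -y face [-0.0269 -0.0261 -0.0252] 199 slope -0.0021951623988092565
  top [-0.0274 -0.0043  0.0229] 0.02822302864039151 471
block -y face [-0.0256 -0.0249 -0.0242] 89 slope 0.0009659112391032052
  top [-0.0263 -0.0029  0.0254] 0.02735676610172678 220
y -0.02 [[-0.069, 0.028], [-0.067, 0.03], [-0.066, 0.028], [-0.064, 0.027], [-0.063, 0.027], [-0.063, 0.013], [-0.061, 0.03], [-0.06, 0.014], [-0.06, 0.028], [-0.059, 0.027], [-0.057, 0.028], [-0.056, 0.028], [-0.054, 0.03], [-0.053, 0.029], [-0.053, 0.021], [-0.052, 0.027], [-0.052, 0.029], [-0.051, 0.028], [-0.05, 0.007], [-0.048, 0.029], [-0.047, 0.028], [-0.046, 0.028], [-0.046, 0.026], [-0.045, 0.011], [-0.045, 0.014], [-0.045, 0.018], [-0.045, 0.015], [-0.045, 0.02], [-0.044, 0.026], [-0.044, 0.022], [-0.044, 0.01], [-0.044, 0.025], [-0.044, 0.008], [-0.043, 0.015], [-0.022, 0.016], [-0.021, 0.014], [-0.019, 0.016], [-0.019, 0.015], [-0.017, 0.015], [-0.016, 0.017]]
y -0.01 [[-0.069, 0.028], [-0.068, 0.028], [-0.067, 0.028], [-0.066, 0.029]
[... 587 characters left out ...]
015], [-0.012, 0.014]]
y 0 [[-0.07, 0.029], [-0.07, 0.027], [-0.068, 0.028], [-0.067, 0.028], [-0.065, 0.029], [-0.062, 0.029], [-0.06, 0.029], [-0.059, 0.029], [-0.057, 0.03], [-0.057, 0.028], [-0.056, 0.027], [-0.055, 0.027], [-0.053, 0.028], [-0.052, 0.028], [-0.051, 0.029], [-0.05, 0.027], [-0.049, 0.027], [-0.048, 0.029], [-0.047, 0.029], [-0.047, 0.027], [-0.046, 0.028], [-0.046, 0.026], [-0.045, 0.013], [-0.045, 0.008], [-0.045, 0.017], [-0.044, 0.024], [-0.022, 0.014], [-0.019, 0.017], [-0.018, 0.014], [-0.017, 0.016], [-0.014, 0.016], [-0.013, 0.016], [-0.011, 0.015], [-0.009, 0.016], [-0.008, 0.016], [-0.007, 0.017], [-0.006, 0.016], [-0.003, 0.017], [0.002, 0.028], [0.003, 0.027]]
```

Emit:
move_arm --offset '[[-0.9,0.1,0],[-0.7,0,0],[-0.3,0,0],[-0.2,0,0],[-0.1,0,0]]' --twist '[[0,0,0],[0,0,0],[0,0,0],[0,0,0],[0,0,0]]' --grip '[0.3,0.3,0.3,0.3,0.3]'

```text
time: 14.85
ee_pos: [0.4105, -0.1572, 0.0398]
tcp_rot: [-180.0, -0.1, 157.4]
wrist_force: [-1.5, 0.6, -2.2]
opening: 0.0486
grasp_force: 83.6
```

Emit:
move_arm --offset '[[-0.1,0,0],[-0.1,0,0]]' --twist '[[0,0,0],[0,0,0]]' --grip '[0.3,0.3]'

```text
time: 15.05
ee_pos: [0.4123, -0.1579, 0.0399]
tcp_rot: [-180.0, -0.1, 157.4]
wrist_force: [-1.2, 0.5, -0.9]
opening: 0.0487
grasp_force: 83.6
```

```bash
python3 faces.py
```

```text
15.05 [-0.1608  0.0005  0.0279] [-179.9594   -0.1217  157.3842] [-1.1973  0.5384 -0.908 ]
slat -y face [-0.0262 -0.0254 -0.0244] 197 slope 0.0428640189326596
  top [-0.0316 -0.0041  0.0252] 0.02843795086148727 507
block -y face [-0.0255 -0.025  -0.024 ] 91 slope -0.010766230108869712
  top [-0.0265 -0.0037  0.0246] 0.027382355329037555 221
y -0.02 [[-0.069, 0.028], [-0.068, 0.017], [-0.068, 0.012], [-0.068, 0.028], [-0.066, 0.02], [-0.066, 0.015], [-0.066, 0.009], [-0.065, 0.03], [-0.065, 0.027], [-0.065, 0.029], [-0.064, 0.027], [-0.063, 0.026], [-0.062, 0.028], [-0.061, 0.026], [-0.061, 0.012], [-0.06, 0.027], [-0.058, 0.014], [-0.058, 0.028], [-0.057, 0.023], [-0.056, 0.029], [-0.055, 0.008], [-0.055, 0.026], [-0.055, 0.029], [-0.054, 0.029], [-0.054, 0.028], [-0.053, 0.026], [-0.053, 0.009], [-0.052, 0.018], [-0.051, 0.027], [-0.05, 0.007], [-0.05, 0.013], [-0.05, 0.022], [-0.049, 0.03], [-0.049, 0.028], [-0.048, 0.007], [-0.048, 0.027], [-0.047, 0.028], [-0.045, 0.029], [-0.045, 0.014], [-0.044, 0.028]]
y -0.01 [[-0.069, 0.028], [-0.068, 0.028], [-0.068, 0.027], [-0.066, 0.029],
[... 586 characters left out ...]
019], [-0.021, 0.017]]
y 0 [[-0.07, 0.027], [-0.066, 0.029], [-0.066, 0.027], [-0.063, 0.027], [-0.061, 0.028], [-0.057, 0.03], [-0.057, 0.027], [-0.056, 0.027], [-0.054, 0.028], [-0.052, 0.027], [-0.051, 0.028], [-0.05, 0.028], [-0.048, 0.029], [-0.047, 0.028], [-0.044, 0.03], [-0.043, 0.028], [-0.04, 0.029], [-0.039, 0.028], [-0.038, 0.028], [-0.037, 0.028], [-0.035, 0.031], [-0.034, 0.028], [-0.033, 0.029], [-0.032, 0.027], [-0.029, 0.029], [-0.028, 0.028], [-0.026, 0.027], [-0.026, 0.031], [-0.025, 0.028], [-0.023, 0.029], [-0.022, 0.029], [-0.022, 0.024], [-0.021, 0.028], [-0.021, 0.022], [-0.021, 0.017], [-0.02, 0.028], [-0.02, 0.026], [-0.019, 0.017], [-0.017, 0.015], [-0.016, 0.015]]
```

Emit:
move_arm --offset '[[-0.1,0,0],[0,0,0]]' --twist '[[0,0,0],[0,0,0]]' --grip '[0.3,0.3]'

```text
time: 15.3
ee_pos: [0.4133, -0.1582, 0.0399]
tcp_rot: [-180.0, -0.1, 157.4]
wrist_force: [-1.6, 1.1, -1.6]
opening: 0.0485
grasp_force: 83.6
```

Emit:
move_arm --offset '[[-0.1,0,0],[0,0,0]]' --twist '[[0,0,0],[0,0,0]]' --grip '[0.3,0.3]'

```text
time: 15.5
ee_pos: [0.4134, -0.1582, 0.0396]
tcp_rot: [-180.0, -0.2, 157.4]
wrist_force: [-5.8, 3.0, 1.2]
opening: 0.0485
grasp_force: 83.8
```

Emit:
move_arm --offset '[[-0.1,0,0.05],[0,0,0.05],[0,0,0]]' --twist '[[0,0,0],[0,0,0],[0,0,0]]' --grip '[0.3,0.3,0.3]'

```text
time: 15.8
ee_pos: [0.4133, -0.1582, 0.039]
tcp_rot: [-180.0, -0.4, 157.4]
wrist_force: [-13.5, 6.8, 8.9]
opening: 0.0482
grasp_force: 85.0
```

```bash
python3 faces.py | cut -c1-120
```

```text
15.8 [-0.1597  0.0005  0.027 ] [-179.9704   -0.3511  157.3881] [-13.5299   6.8464   8.9461]
slat -y face [-0.0264 -0.0252 -0.0242] 199 slope 0.04740524665597451
  top [-0.0302 -0.0033  0.0276] 0.027820717076875955 489
block -y face [-0.0258 -0.0249 -0.024 ] 92 slope 0.007082680930830362
  top [-0.0267 -0.0038  0.0232] 0.027350609053831142 218
y -0.02 [[-0.068, 0.017], [-0.068, 0.029], [-0.068, 0.015], [-0.067, 0.029], [-0.066, 0.028], [-0.065, 0.018], [-0.064, 
y -0.01 [[-0.07, 0.03], [-0.07, 0.028], [-0.069, 0.027], [-0.067, 0.027], [-0.066, 0.026], [-0.066, 0.028], [-0.064, 0.0
y 0 [[-0.07, 0.03], [-0.069, 0.028], [-0.067, 0.029], [-0.067, 0.028], [-0.065, 0.028], [-0.064, 0.029], [-0.061, 0.027]
```

The spacer is firmly against the block: 15 N and no further motion. I'll release and retreat.

Emit:
move_arm --offset '[[0,0,0],[0,0,0],[0,0,0],[0,0,0],[0,0,-1]]' --twist '[[0,0,0],[0,0,0],[0,0,0],[0,0,0],[0,0,0]]' --grip '[0.65,0.75,0.8,0.8,0.8]'

```text
time: 16.35
ee_pos: [0.4147, -0.1589, 0.0483]
tcp_rot: [-180.0, -0.2, 157.4]
wrist_force: [-0.5, -0.9, 0.1]
opening: 0.0683
grasp_force: 0.0
```

Emit:
move_arm --offset '[[0,0,-2],[0,0,-4],[0,0,-4],[0,0,-4],[0,0,-3]]' --twist '[[0,0,0],[0,0,0],[0,0,0.14],[0,0,0.14],[0,0,0.14]]' --grip '[0.8,0.8,0.8,0.8,0.8]'

```text
time: 16.85
ee_pos: [0.4158, -0.1592, 0.2224]
tcp_rot: [-180.0, 0.1, 133.0]
wrist_force: [0.4, -0.6, 0.2]
opening: 0.0684
grasp_force: 0.0
```

```bash
cat > chk.py <<'E'
from fit import *; from jig import *
p=cam("side");save(p,"chk.png");J=to_jig(cloud(p));x,y,z=J[...,0],J[...,1],J[...,2];ok=p["depth"]>0
m=ok&(x>-.2)&(x<-.005)&(z>.0235)&(z<.034)&(abs(y)<.04)
r=cv2.minAreaRect((J[m][:,:2]*1000).astype(np.float32));print("slat top",r,np.median(z[m]))
m=ok&(x>-.17)&(x<-.04)&(z>.006)&(z<.022)&(abs(y+.025)<.015);print("face y",np.median(y[m]),np.polyfit(x[m],y[m],1)[0])
m=ok&(x>-.19)&(x<-.01)&(z>.005)&(z<.022)&(y>-.023)&(y<.0);print("end face",np.percentile(x[m],[5,25,50]),m.sum())
m=ok&(x>-.03)&(x<.02)&(z>.004)&(z<.020)&(y>-.045)&(y<-.027);print("spacer end",np.percentile(J[m],[3,50,97],axis=0))
E
python3 chk.py;python3 plan.py $(python3 -c "
from jig import *
print(*to_w([-.028,.075,.25]))") 67.4 4.5
python3 -c "
import cv2
cv2.imwrite('pics/chkc.png',cv2.resize(cv2.imread('pics/chk.png')[205:300,205:355],(760,480),interpolation=cv2.INTER_CUBIC))"
```

```text
slat top ((-104.63050079345703, -1.6124382019042969), (170.88064575195312, 54.83556365966797), 0.21586959064006805) 0.027459181200204196
face y -0.025125821502338015 0.0026639350902811594
end face [-0.1616 -0.0528 -0.0183] 42
spacer end [[-0.0206 -0.0361  0.0043]
 [-0.0091 -0.0331  0.0126]
 [ 0.0003 -0.0276  0.0168]]
{"offset": [[-1.06, 1.52, -0.43], [-0.84, 1.65, -0.44], [-0.59, 1.75, -0.44], [-0.34, 1.82, -0.44], [-0.08, 1.85, -0.44]], "twist": [[0.001, 0.0, 0.142], [0.001, 0.001, 0.142], [0.001, 0.001, 0.142], [0.0, 0.0, 0.142], [0.001, 0.001, 0.142]]}
{"offset": [[0.19, 1.84, -0.44], [0.44, 1.8, -0.44], [0.7, 1.72, -0.44]], "twist": [[0.0, 0.0, 0.142], [0.001, 0.001, 0.142], [0.0, 0.0, 0.142]]}
end [ 0.5636 -0.1401  0.262 ] [180.    0.   67.4] from [ 0.4168 -0.1596  0.2266] [179.9   0.3 132.5] t 16.9
```

View pics/chkc.png

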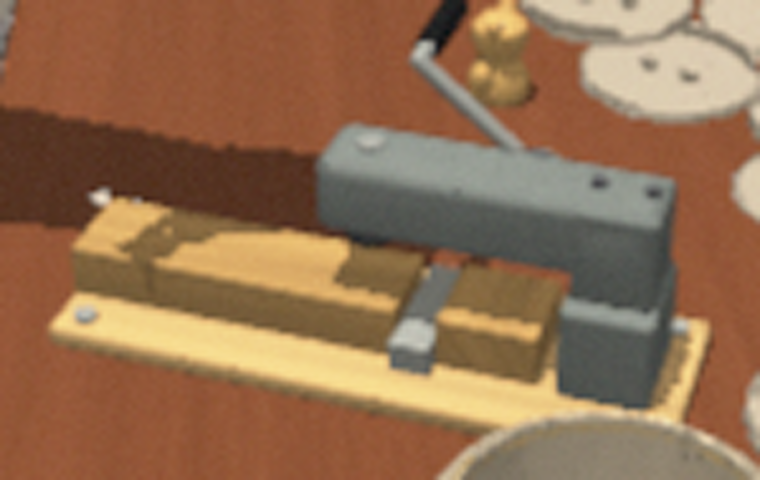

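The crop shows the slat flat on the bed, in line with the block, with the spacer tight in the gap at (420,315). The lever is up with its bar at (440,25). Next I press the bar down with closed fingers.

Emit:
move_arm --offset '[[-1.1,1.5,-0.4],[-0.8,1.7,-0.4],[-0.6,1.7,-0.4],[-0.3,1.8,-0.4],[-0.1,1.8,-0.4]]' --twist '[[0,0,0.142],[0,0,0.142],[0,0,0.142],[0,0,0.142],[0,0,0.142]]' --grip '[0,0,0,0,0]'

```text
time: 17.4
ee_pos: [0.5071, -0.1456, 0.2394]
tcp_rot: [-179.9, 0.0, 92.3]
wrist_force: [-0.4, 0.2, 0.3]
opening: -0.0
grasp_force: 0.0
```

Emit:
move_arm --offset '[[0.2,1.8,-0.4],[0.4,1.8,-0.4],[0.7,1.7,-0.4],[0,0,0]]' --twist '[[0,0,0.142],[0,0,0.142],[0,0,0.142],[0,0,0]]' --grip '[0,0,0,0]'

```text
time: 17.8
ee_pos: [0.5622, -0.1376, 0.2507]
tcp_rot: [-179.9, 0.0, 68.1]
wrist_force: [-1.0, -0.2, -1.0]
opening: -0.0005
grasp_force: 0.0
```

```bash
python3 look.py wrist lever_grip; python3 plan.py $(python3 -c "
from jig import *
print(*to_w([-.031,.073,.180]))") 67.4 4.5
```

```text
17.8 [ 0.5622 -0.1376  0.2507] [-0.0303  0.0768  0.2387] [-179.9138    0.0264   68.1328] -0.0005021682242646585
wrist lever_grip 0.73 [286.8 222.8] [ 0.5641 -0.1442  0.1529] jig [-0.0259  0.0714  0.1409]
{"offset": [[-0.14, 0.04, 2.93], [-0.15, 0.03, 2.93]], "twist": [[-0.001, 0.0, 0.009], [-0.001, 0.001, 0.01]]}
end [ 0.56   -0.1408  0.192 ] [-180.    -0.    67.4] from [ 0.5605 -0.1379  0.2506] [-179.9    0.    68.5] t 17.9
```

Emit:
move_arm --offset '[[-0.15,0,2.9],[-0.15,0,2.9],[0,0,1.2],[0,0,0.4],[0,0,0]]' --twist '[[0,0,0.01],[0,0,0.01],[0,0,0],[0,0,0],[0,0,0]]' --grip '[0,0,0,0,0]'

```text
time: 18.4
ee_pos: [0.5592, -0.1407, 0.1773]
tcp_rot: [-179.9, 0.0, 67.2]
wrist_force: [0.3, -0.3, 0.2]
opening: 0.0001
grasp_force: 0.0
```

Emit:
move_arm --offset '[[0,-0.4,0.65],[0,-0.4,0.7],[0,-0.35,0.7],[0,-0.3,0.75],[0,-0.2,0.8]]' --twist '[[0,0,0],[0,0,0],[0,0,0],[0,0,0],[0,0,0]]' --grip '[0,0,0,0,0]'

```text
time: 18.9
ee_pos: [0.5418, -0.1331, 0.1415]
tcp_rot: [-179.7, 0.0, 67.1]
wrist_force: [-16.5, 7.2, 8.8]
opening: -0.0003
grasp_force: 7.5
```

```bash
python3 look.py side lever_grip
```

```text
18.9 [ 0.5418 -0.1331  0.1415] [-0.0508  0.0731  0.1295] [-179.6819    0.0153   67.1407] -0.00025201403938141637
side lever_grip 0.51 [284.8 219.2] [ 0.5444 -0.1501  0.1196] jig [-0.0418  0.0584  0.1076]
```

Emit:
move_arm --offset '[[0,0.1,0.8],[0,0.1,0.8],[0,0.1,0.8],[0,0.1,0.5],[0,0.1,0.3]]' --twist '[[0,0,0],[0,0,0],[0,0,0],[0,0,0],[0,0,0]]' --grip '[0,0,0,0,0]'

```text
time: 19.5
ee_pos: [0.5486, -0.1362, 0.108]
tcp_rot: [-179.9, 0.0, 67.1]
wrist_force: [-1.9, 0.1, 1.9]
opening: -0.0
grasp_force: 1.2
```

Emit:
move_arm --offset '[[0,0,0.3],[0,0,0.2],[0,0,0]]' --twist '[[0,0,0],[0,0,0],[0,0,0]]' --grip '[0,0,0]'

```text
time: 19.8
ee_pos: [0.549, -0.1364, 0.1037]
tcp_rot: [-179.9, 0.0, 67.1]
wrist_force: [1.1, -0.2, 0.6]
opening: 0.0001
grasp_force: 0.0
```

```bash
python3 look.py side,wrist lever_grip,lever_hinge w7; python3 -c "
import cv2,numpy as np
s=cv2.imread('pics/w7s.png')[195:300,215:345];w=cv2.imread('pics/w7w.png')
cv2.imwrite('pics/w7.png',np.hstack([cv2.resize(s,(400,323),interpolation=cv2.INTER_CUBIC),cv2.resize(w,(400,323))]))"
```

```text
19.8 [ 0.549  -0.1364  0.1037] [-0.0429  0.0729  0.0917] [-179.9402    0.0407   67.0842] 6.177524880256518e-05
side lever_grip 0.52 [279.5 258.9] [ 0.5268 -0.215   0.0453] jig [-0.0332 -0.0083  0.0333]
wrist lever_grip 0.74 [285.6 258.2] [ 0.5547 -0.127   0.1004] jig [-0.0412  0.0837  0.0884]
wrist lever_hinge 0.74 [437.4 273.9] [ 0.6441 -0.2212  0.0233] jig [0.0775 0.031  0.0113]
```

View pics/w7.png

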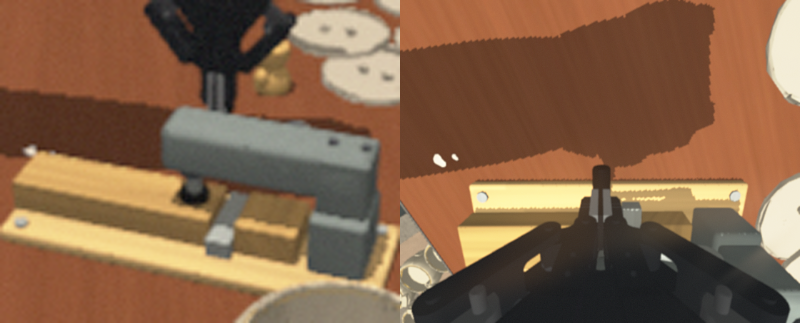

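The foot has come down close to the slat and the bar is still under the fingertips. I'll keep pressing until it resists.

Emit:
move_arm --offset '[[0,0,0.3],[0,0,0.2],[0,0,0]]' --twist '[[0,0,0],[0,0,0],[0,0,0]]' --grip '[0,0,0]'

```text
time: 20.4
ee_pos: [0.5493, -0.1364, 0.1013]
tcp_rot: [179.9, 0.0, 67.1]
wrist_force: [-5.6, 1.5, 19.3]
opening: -0.0001
grasp_force: 9.5
```

Emit:
move_arm --offset '[[0,0,0.2],[0,0,0.2],[0,0,0]]' --twist '[[0,0,0],[0,0,0],[0,0,0]]' --grip '[0,0,0]'

```text
time: 20.7
ee_pos: [0.5497, -0.1365, 0.0996]
tcp_rot: [179.8, -0.0, 67.1]
wrist_force: [-10.8, 1.9, 32.9]
opening: 0.0003
grasp_force: 17.0
```

Emit:
move_arm --offset '[[0,0,0.1],[0,0,0]]' --twist '[[0,0,0],[0,0,0]]' --grip '[0,0]'

```text
time: 20.9
ee_pos: [0.5497, -0.1366, 0.0993]
tcp_rot: [179.8, -0.0, 67.1]
wrist_force: [-10.6, 1.1, 37.8]
opening: 0.0
grasp_force: 19.3
```

Emit:
move_arm --offset '[[0,0,-0.5],[0,0,-0.8],[0,0,-3],[0,0,-4],[0,0,-4]]' --twist '[[0,0,0],[0,0,0],[0,0,0],[0,0,0],[0,0,0]]' --grip '[0,0,0,0,0]'

```text
time: 21.4
ee_pos: [0.5484, -0.1361, 0.2174]
tcp_rot: [-179.8, 0.1, 67.1]
wrist_force: [0.4, 0.4, -0.2]
opening: 0.0003
grasp_force: 0.0
```

```bash
python3 look.py wrist lever_grip w8; python3 chk.py
python3 - <<'E'
from h import *; from jig import *
import cv2
p=cam("wrist");J=to_jig(cloud(p));c=p["color"].max(-1)
m=(p["depth"]>0)&(c<90)&(abs(J[...,0]+.045)<.03)&(J[...,1]>.04)&(J[...,1]<.1)&(J[...,2]>.03)&(J[...,2]<.1)
print("bar",np.percentile(J[m],[2,50,90,98],axis=0),m.sum())
s=cv2.imread("pics/chk.png")[195:300,215:345];w=p["color"][:,:,::-1]
cv2.imwrite('pics/w8.png',np.hstack([cv2.resize(s,(400,323),interpolation=cv2.INTER_CUBIC),cv2.resize(w,(400,323))]))
E
```

```text
21.4 [ 0.5484 -0.1361  0.2174] [-0.0435  0.0729  0.2054] [-179.8117    0.0509   67.0899] 0.00025118140082233074
wrist lever_grip 0.71 [283.  204.7] [ 0.5491 -0.1378  0.0823] jig [-0.0422  0.0716  0.0703]
slat top ((-104.15911102294922, -1.208700180053711), (169.59156799316406, 54.968624114990234), 0.12812508642673492) 0.027454398923861322
face y -0.024993743493008126 0.003941536892189462
end face [-0.1556 -0.0707 -0.0203] 48
spacer end [[-0.0181 -0.0362  0.0045]
 [-0.0084 -0.0328  0.0114]
 [ 0.005  -0.0276  0.017 ]]
bar [[-0.04887182  0.04943158  0.06614596]
 [-0.0426779   0.07505664  0.06982323]
 [-0.03798426  0.09293403  0.07100789]
 [-0.03702355  0.0958878   0.0716428 ]] 640
```

View pics/w8.png

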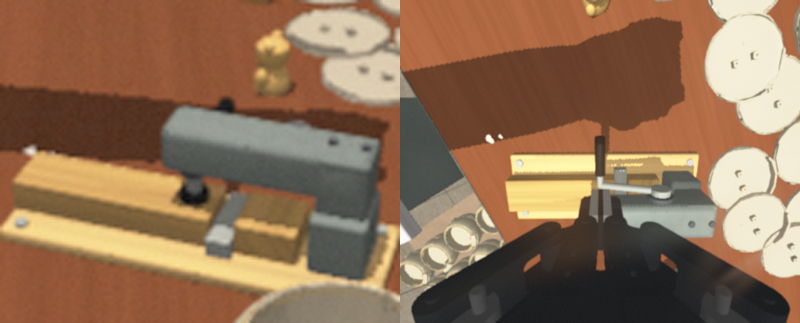

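```bash
cat > arm.py <<'E'
from h import *; from jig import *
np.set_printoptions(precision=4,suppress=True)
p=cam("wrist");J=to_jig(cloud(p));x,y,z=J[...,0],J[...,1],J[...,2];ok=p["depth"]>0
hsv=cv2.cvtColor(p["color"],cv2.COLOR_RGB2HSV)
for y0 in np.arange(.024,.05,.004):
    m=ok&(abs(y-y0-.002)<.002)&(x>-.045)&(x<.03)&(z>.04)&(z<.12)
    print("y",round(y0,3),m.sum(),[(round(a,3),round(float(np.median(z[m&(abs(x-a)<.004)])),4),int((m&(abs(x-a)<.004)).sum())) for a in np.arange(-.04,.03,.008) if (m&(abs(x-a)<.004)).any()])
E
python3 arm.py
```

```text
y 0.024 75 [(np.float64(0.016), 0.0871, 17), (np.float64(0.024), 0.0949, 46)]
y 0.028 225 [(np.float64(-0.04), 0.0687, 11), (np.float64(-0.032), 0.0705, 9), (np.float64(-0.024), 0.0725, 17), (np.float64(-0.016), 0.0748, 15), (np.float64(-0.008), 0.0761, 18), (np.float64(0.0), 0.0784, 17), (np.float64(0.008), 0.08, 17), (np.float64(0.016), 0.0826, 28), (np.float64(0.024), 0.0912, 76)]
y 0.032 385 [(np.float64(-0.04), 0.0688, 36), (np.float64(-0.032), 0.0707, 36), (np.float64(-0.024), 0.0725, 40), (np.float64(-0.016), 0.0748, 39), (np.float64(-0.008), 0.0769, 36), (np.float64(0.0), 0.0789, 38), (np.float64(0.008), 0.0808, 48), (np.float64(0.016), 0.0826, 44), (np.float64(0.024), 0.0896, 52)]
y 0.036 323 [(np.float64(-0.04), 0.0677, 36), (np.float64(-0.032), 0.0685, 25), (np.float64(-0.024), 0.0701, 28), (np.float64(-0.016), 0.0725, 28), (np.float64(-0.008), 0.0744, 28), (np.float64(0.0), 0.0766, 33), (np.float64(0.008), 0.0779, 27), (np.float64(0.016), 0.0803, 28), (np.float64(0.024), 0.0838, 63)]
y 0.04 26 [(np.float64(-0.04), 0.0679, 23)]
y 0.044 26 [(np.float64(-0.04), 0.0685, 22)]
y 0.048 35 [(np.float64(-0.04), 0.0703, 32)]
```

The arm slope gives about 0.24 rad below level, so joint ≈ 0.06: close to the limit. I'll press again, hold, and back off slowly.

```bash
python3 plan.py $(python3 -c "
from jig import *
print(*to_w([-.043,.074,.100]))") 67.4 3
```

```text
{"offset": [[0.03, 0.01, 2.59], [0.03, 0.01, 2.6], [0.03, 0.0, 2.59], [0.02, 0.01, 2.6]], "twist": [[-0.001, 0.0, -0.001], [-0.001, 0.0, -0.001], [-0.0, 0.0, -0.002], [-0.001, 0.001, -0.001]]}
end [ 0.5493 -0.1353  0.112 ] [180.   -0.   67.4] from [ 0.5488 -0.1362  0.2158] [-179.8    0.    67.1] t 21.65
```

Emit:
move_arm --offset '[[0,0,2.6],[0,0,2.6],[0,0,2.6],[0,0,2.6],[0,0,0]]' --twist '[[0,0,0],[0,0,0],[0,0,0],[0,0,0],[0,0,0]]' --grip '[0,0,0,0,0]'

```text
time: 22.15
ee_pos: [0.5459, -0.1355, 0.1072]
tcp_rot: [-179.4, 0.1, 67.1]
wrist_force: [0.0, -0.0, 0.1]
opening: 0.0003
grasp_force: 0.0
```

Emit:
move_arm --offset '[[0,0,0.3],[0,0,0.2],[0,0,0.1],[0,0,0]]' --twist '[[0,0,0],[0,0,0],[0,0,0],[0,0,0]]' --grip '[0,0,0,0]'

```text
time: 22.55
ee_pos: [0.5491, -0.1363, 0.1074]
tcp_rot: [-180.0, 0.0, 67.1]
wrist_force: [0.3, -0.4, 0.1]
opening: -0.0002
grasp_force: 0.0
```

Emit:
move_arm --offset '[[0,0,0.2],[0,0,0]]' --twist '[[0,0,0],[0,0,0]]' --grip '[0,0]'

```text
time: 22.75
ee_pos: [0.5488, -0.1362, 0.1047]
tcp_rot: [-179.9, 0.0, 67.1]
wrist_force: [0.0, -0.5, -0.6]
opening: 0.0
grasp_force: 0.0
```

Emit:
move_arm --offset '[[0,0,0.2],[0,0,0]]' --twist '[[0,0,0],[0,0,0]]' --grip '[0,0]'

```text
time: 22.95
ee_pos: [0.549, -0.1363, 0.1032]
tcp_rot: [-180.0, 0.0, 67.1]
wrist_force: [-1.1, 0.4, 2.9]
opening: -0.0003
grasp_force: 1.9
```

Emit:
move_arm --offset '[[0,0,0.1],[0,0,0]]' --twist '[[0,0,0],[0,0,0]]' --grip '[0,0]'

```text
time: 23.15
ee_pos: [0.549, -0.1363, 0.1029]
tcp_rot: [-180.0, 0.0, 67.1]
wrist_force: [-1.3, 0.1, 8.4]
opening: -0.0003
grasp_force: 4.2
```

Emit:
move_arm --offset '[[0,0,0.2],[0,0,0]]' --twist '[[0,0,0],[0,0,0]]' --grip '[0,0]'

```text
time: 23.35
ee_pos: [0.5492, -0.1364, 0.1018]
tcp_rot: [180.0, 0.0, 67.1]
wrist_force: [-3.4, 1.5, 14.5]
opening: 0.0001
grasp_force: 7.5
```

Emit:
move_arm --offset '[[0,0,0.2],[0,0,0]]' --twist '[[0,0,0],[0,0,0]]' --grip '[0,0]'

```text
time: 23.55
ee_pos: [0.5494, -0.1364, 0.101]
tcp_rot: [179.9, 0.0, 67.1]
wrist_force: [-6.8, 0.9, 21.8]
opening: -0.0001
grasp_force: 11.2
```

```bash
python3 arm.py | sed -n '3p'; python3 look.py wrist lever_grip
```

```text
y 0.032 84 [(np.float64(0.0), 0.0791, 17), (np.float64(0.008), 0.0798, 67)]
23.6 [ 0.5494 -0.1364  0.1009] [-0.0425  0.073   0.0889] [179.8853   0.0099  67.0837] 0.00017411702280018307
wrist lever_grip 0.68 [280.9 259.7] [ 0.5535 -0.1257  0.1004] jig [-0.0428  0.0844  0.0884]
```

```bash
cat > bar.py <<'E'
from h import *; from jig import *
np.set_printoptions(precision=4,suppress=True)
p=cam("wrist");J=to_jig(cloud(p));x,y,z=J[...,0],J[...,1],J[...,2];ok=p["depth"]>0
m=ok&(p["color"].max(-1)<90)&(abs(x+.043)<.003)&(y>.088)&(y<.096)&(z>.04)&(z<.11);print("bar end top z",np.median(z[m]),m.sum())
m=ok&(z>.024)&(z<.034)&(x>-.19)&(x<-.07)&(abs(y-.012)<.012)
if m.sum()>30: print("slat slope x,y,0",np.linalg.lstsq(np.c_[x[m],y[m],np.ones(m.sum())],z[m],rcond=None)[0],m.sum(),np.median(z[m]))
m=ok&(z>.095)&(z<.11)&(x>-.06)&(x<.11)&(abs(y)<.018)
if m.sum()>30: print("beam slope",np.polyfit(x[m],z[m],1),m.sum())
m=ok&(abs(y-.034)<.003)&(x>-.045)&(x<.018)&(z>.06)&(z<.09)
if m.sum()>30: print("arm slope",np.polyfit(x[m],z[m],1),m.sum())
o=bot.get_obs();print(o["time"],o["ee_pos"],o["wrist_force"])
E
python3 bar.py
```

```text
bar end top z 0.06820757224734386 194
slat slope x,y,0 [-0.0006 -0.0009  0.0291] 2156 0.029156357542633442
beam slope [-0.0116  0.1039] 375
arm slope [0.3261 0.0777] 103
23.75 [ 0.5494 -0.1364  0.101 ] [-6.4517  1.8398 22.7877]
```

Emit:
move_arm --offset '[[0,0,-0.1],[0,0,-0.1],[0,0,-0.1],[0,0,-0.1],[0,0,-0.1]]' --twist '[[0,0,0],[0,0,0],[0,0,0],[0,0,0],[0,0,0]]' --grip '[0,0,0,0,0]'

```text
time: 24.25
ee_pos: [0.5489, -0.1362, 0.1035]
tcp_rot: [-180.0, 0.0, 67.1]
wrist_force: [-1.2, 0.3, 2.0]
opening: -0.0001
grasp_force: 1.1
```

Emit:
move_arm --offset '[[0,0,-0.2],[0,0,-0.4],[0,0,-2],[0,0,-4],[0,0,-4]]' --twist '[[0,0,0],[0,0,0],[0,0,0],[0,0,0],[0,0,0]]' --grip '[0,0,0,0,0]'

```text
time: 24.75
ee_pos: [0.5484, -0.1361, 0.2093]
tcp_rot: [-179.8, 0.1, 67.1]
wrist_force: [1.1, -0.5, 0.9]
opening: 0.0003
grasp_force: 0.0
```

```bash
python3 bar.py
```

```text
bar end top z 0.07018073321225862 74
slat slope x,y,0 [-0.0002  0.0009  0.0291] 2230 0.02911462645117217
beam slope [0.002 0.103] 3143
arm slope [0.2545 0.0784] 458
24.8 [ 0.55   -0.1365  0.2169] [-3.2351  0.6238  5.2904]
```

Emit:
move_arm --offset '[[0,0,-2],[0,0,0],[0,0,0]]' --twist '[[0,0,0],[0,0,0],[0,0,0]]' --grip '[0,0,0]'

```text
time: 25.1
ee_pos: [0.5491, -0.1362, 0.2281]
tcp_rot: [-179.9, 0.0, 67.1]
wrist_force: [-0.4, -0.3, -0.5]
opening: -0.0002
grasp_force: 0.0
```

```bash
python3 bar.py; python3 chk.py; python3 look.py wrist lever_grip
```

```text
bar end top z 0.07023364635242636 60
slat slope x,y,0 [-0.0001 -0.005   0.0292] 2030 0.029153753722959152
beam slope [0.0006 0.1031] 3524
arm slope [0.2482 0.0785] 418
25.15 [ 0.5488 -0.1361  0.2274] [-0.6769 -0.8434  0.2069]
slat top ((-104.0821762084961, -0.6474494934082031), (169.90966796875, 54.66619110107422), 0.1801178753376007) 0.027445475618488212
face y -0.025202541811955033 0.0029719981228897444
end face [-0.1706 -0.0952 -0.0203] 55
spacer end [[-0.018  -0.0364  0.0049]
 [-0.0085 -0.0335  0.0123]
 [ 0.0001 -0.0278  0.0162]]
25.2 [ 0.5486 -0.1361  0.2272] [-0.0433  0.0729  0.2152] [-179.7869    0.055    67.0872] -8.358909887030072e-05
wrist lever_grip 0.89 [280.2 200.7] [ 0.5473 -0.1356  0.083 ] jig [-0.0447  0.0729  0.071 ]
```

```bash
python3 -c "
from workcell import bot
print(bot.job_done())"
```

```text
the job is handed in; nothing more can be done
None
```

I handed the job in at about 25 s, but the hand-in gave no verdict and I could not measure the foot's contact force. The lever is lowered to about 0.05–0.06 rad by camera (limit 0.08). The slat lies flat and in line with the block, its centre about 104–105 mm from the block face, with the spacer tight in the gap. The arm stayed clear of the offcut and the bystanders.

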